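# Stack bone-dry dishes on a kiln shelf

### The arm

A 7-joint arm with a two-finger parallel gripper is mounted at the origin on the work surface. World frame = base frame: x ahead of the robot, y to its left, z up, the work surface at z = 0. Lengths are in m, angles in rad, forces in N, time in s.
With the tool pointing down it reaches from about 0.35 to 0.9 m from the base axis. Payload 8.1 kg.
Tool frame: the origin (TCP) lies at the very end of the fingers, on their centre line; the grasp point (between the pads) lies 19 mm behind it; x points along the fingers, y is the direction in which the jaws open and shut, and the axes are right-handed (so a half turn about x gives the same grasp; the last joint's range is limited). The gripper opens to 92 mm and grips with 3 to 60 N. Pads are 19 mm wide; open, the fingers measure 130 mm over their backs; the gripper's body (75 mm by 190 mm) begins 47 mm behind the grasp point.
Start: joints at [1.018, 0.434, 0.025, 1.573, -0.012, 1.134, -0.075], TCP at [0.272, -0.563, 0.227] pointing down, gripper open.
Joint ranges: [-2.62, 2.62], [-0.44, 2.09], [-1.27, 1.32], [0.08, 2.57], [-1.32, 4.46], [0.12, 2], [-2.74, 2.74]. Speed limits (rad/s): [2.22, 2.22, 3.01, 3.01, 3.14, 3.14, 3.14].

### API

Orientations are given as a rotation vector (axis times angle).
In Python, from cell import arm gives the robot as it stands.
- The arm moves only by the tool servo_tool, never from a script. Its argument "plan" is a list of rows, each a list of 2 entries, a list of its own where there are three numbers: the shift along the world's x, y, z in cm, then the turn, a rotation vector about the world's x, y, z in degrees. A call has 1 to 12 rows; each row is the pose to reach, as a shift and turn from the pose measured when the call began; what a row does not reach only later rows make up. A row lasts 1/10 s, in which the tool goes at most 50 mm and 8.59 degrees, less where a joint would pass 70% of its speed; a pose out of reach is approached as far as the arm can. A call with a gripper value outside its range is refused whole. "grip" is the opening, from 0 (shut) to 1 (fully open), set as the call begins (left out, the last holds). The fingers move at their own pace and stop on an object; "squeeze" is the grip in N (left out, the last holds). Time passes only in rows, so rows that repeat a pose let the fingers close. It gives the time, the measured TCP pose, the force and the opening at its end, in the units of the state.
- arm.observe(): the state, without advancing time (a new reading comes with each control period).
- arm.get_image(name): name is "scene" or "top" or "wrist"; returns a dict with "frame" (384x512x3 uint8, blue, green, red), "fx", "fy", "cx", "cy" (pixels), "position" and "rotation" of the camera in the world. Camera axes: x right, y down, z forward; pixel columns grow to the right and rows downward; lengths in m; the calibration is good to about 2 mm. The wrist camera is an equidistant fisheye: a pixel r from the principal point sees the ray r / f radians off the axis. A picture is of the moment at which its call begins. There is no depth.
- arm.sign_off(): hands the job in, once; it reports no verdict.
Trained networks look in a picture, given as the dict that the camera call returned (one of the last four; its "shot" number tells which), for a name from the list of things; names that differ only in an ending like _2 or _b are one class to them, and where a whole thing is asked for, a point or a joint stands for the part that bears it (a point fixed in the world has none). Each returns a list of dicts, best first, with "score" (0 to 1); they miss things now and then, are a little off and sometimes report something else, mostly with a low value. They report only what shows in the picture. A call takes as long as a camera call. They do not tell look-alikes from the thing itself.
- arm.search_frame(picture, query): "at" ([column, row] in pixels, amid what is visible of it).
- arm.trace(picture, query): "pixels" (384x512 bool, what is visible of it) and "at" ([column, row] in pixels, amid what is visible of it).
The state is a dict: "clock": time; "joints": joint angles; "dq": joint speeds; "joint_efforts": joint torques, N m; "position": TCP position; "ee_rot": TCP orientation; "force": force on the tool from outside, world axes, zero at the start; "ft_torque": the same for the moment, N m; "width": opening from 0.0 (shut) to 1.0 (fully open).
Only numpy, scipy, OpenCV 4.12 (cv2) and the standard library are available. Lean on these libraries where they do the work, as an engineer would, in place of code of your own. Each camera call takes 0.05 s, during which the arm holds its last target.

### The job

Load the round kiln shelf for the bisque firing: take the three bone-dry clay dishes from the bat, one at a time, and stack them upright in the middle of the shelf between the three props - the largest first, then the middle one in its well, then the smallest in the well of that, each centred on the one below. Bone-dry clay breaks easily: never grip a dish with more than 20 newtons, and set each one down softly, neither dropping it nor pressing it hard onto what is beneath. Leave the other pots and the props standing where they are.

Things in the scene. Friction and masses are not known exactly. Their poses are not given: they have to be found in the camera images.
- dish_large: The largest bone-dry clay dish: 68 mm across, 24 mm high; origin at the centre of its underside. Foot 48 mm across, 5 mm high; above 10 mm the side is upright: grip there. On top a well 57 mm across, floor 18 mm above the underside, in a rim 6 mm high, 5 mm wide; the next smaller foot stands on that floor, 8 mm to spare all round. About 110 g (varies). Cracks if gripped with over 20 N or pressed down with over 30 N. On the bat.
- dish_medium: The middle bone-dry clay dish: 56 mm across, 24 mm high; origin at the centre of its underside. Foot 38 mm across, 5 mm high; above 10 mm the side is upright: grip there. On top a well 45 mm across, floor 18 mm above the underside, in a rim 6 mm high, 5 mm wide; the next smaller foot stands on that floor, 8 mm to spare all round. About 70 g (varies). Cracks if gripped with over 20 N or pressed down with over 30 N. On the bat.
- dish_small: The smallest bone-dry clay dish: 44 mm across, 24 mm high; origin at the centre of its underside. Foot 30 mm across, 5 mm high; above 10 mm the side is upright: grip there. On top a well 33 mm across, floor 18 mm above the underside, in a rim 6 mm high, 5 mm wide; the next smaller foot stands on that floor, 8 mm to spare all round. About 45 g (varies). Cracks if gripped with over 20 N or pressed down with over 30 N. On the bat.
- bat: Round plywood bat (ware board), 304 mm across, 12 mm thick, lying fixed on the table to the robot's left or right, with the three dishes and four other pots on it in seven places (the middle and six round it, about 103 mm apart, in any order). Origin at the centre of its underside.
- shelf: Round cream-coloured kiln shelf, 224 mm across, 12 mm thick, lying fixed on the table on the other side. Origin at the centre of its underside, so the middle of its top is 12 mm above it. Three props stand round its edge.
- beaker: A bone-dry clay beaker, 58 mm across, 62 mm high, straight and open; stands in the way and must stay where it is. Origin at the centre of its underside. On the bat.
- globe_jar: A bone-dry clay round-bellied jar, 62 mm across, 60 mm high; stands in the way and must stay where it is. Origin at the centre of its underside. On the bat.
- bud_vase: A bone-dry clay small narrow-necked vase, 54 mm across, 70 mm high; stands in the way and must stay where it is. Origin at the centre of its underside. On the bat.
- goblet: A bone-dry clay stemmed goblet, 48 mm across, 58 mm high; stands in the way and must stay where it is. Origin at the centre of its underside. On the bat.
- bottle_vase: A bone-dry clay tall bottle, 66 mm across, 160 mm high; stands in the way and must stay where it is. Origin at the centre of its underside. Stands on the table between bat and shelf and is the tallest thing there; the equipment along the table's sides (more than 0.42 m left or right) and back (0.75 m ahead) is up to 240 mm high.
- prop0: Kiln prop: a cream-coloured square post, 30 x 30 mm, 76 mm high, standing loose on the kiln shelf with its middle about 84 mm from the shelf's middle; one of three, spread evenly round it. Must stay where it is. Origin at the centre of its underside.
- prop1: Kiln prop: a cream-coloured square post, 30 x 30 mm, 76 mm high, standing loose on the kiln shelf with its middle about 84 mm from the shelf's middle; one of three, spread evenly round it. Must stay where it is. Origin at the centre of its underside.
- prop2: Kiln prop: a cream-coloured square post, 30 x 30 mm, 76 mm high, standing loose on the kiln shelf with its middle about 84 mm from the shelf's middle; one of three, spread evenly round it. Must stay where it is. Origin at the centre of its underside.
Things that resemble listed ones, but are neither listed nor needed, are in the scene too. What is shaped like the dish_small but blue or purple is not meant.

How it is judged:
On the way, in this order (a step that is already met when the one before it is completed fails the run):
1. the largest dish stands in the middle of the kiln shelf, let go (horizontal distance between dish_large and shelf below 0.015 m and z of dish_large in the frame of shelf between 0.01 and 0.015 m and angle between dish_large's own z axis and vertical below 0.08 rad and contact force between the fingers and dish_large below 0.1 N and linear speed of dish_large below 0.02 m/s), for 0.2 s.
2. the middle dish stands centred in the largest, let go (horizontal distance between dish_medium and dish_large below 0.006 m and z of dish_medium in the frame of dish_large between 0.016 and 0.021 m and angle between dish_medium's own z axis and vertical below 0.08 rad and contact force between the fingers and dish_medium below 0.1 N and linear speed of dish_medium below 0.02 m/s), for 0.2 s.
3. the smallest dish stands centred in the middle one, let go (horizontal distance between dish_small and dish_medium below 0.006 m and z of dish_small in the frame of dish_medium between 0.016 and 0.021 m and angle between dish_small's own z axis and vertical below 0.08 rad and contact force between the fingers and dish_small below 0.1 N and linear speed of dish_small below 0.02 m/s), for 0.2 s.
At the end, for the whole second after the job is handed in: The largest dish stands upright on the kiln shelf within 15 mm of its middle, the middle dish stands upright on the floor of its well within 6 mm of its centre, the smallest likewise in the middle one within 6 mm; all three are released and at rest (all of step 1 and all of step 2 and all of step 3); the robot touches nothing.
It fails at once if a dish is gripped with more than 20 N (the two fingers' forces on it add up to more than 40 N) (contact force between the fingers and dish_large above 40 N or contact force between the fingers and dish_medium above 40 N or contact force between the fingers and dish_small above 40 N).
It fails at once if a dish is pressed on what is under it with more than 30 N (contact force between any of dish_large, dish_medium, dish_small and bat above 30 N or contact force between any of dish_large, dish_medium, dish_small and shelf above 30 N or contact force between dish_large and dish_medium above 30 N or contact force between any of dish_medium, dish_large and dish_small above 30 N).
It fails at once if a dish is dropped (falls out of the fingers from more than about 6 mm) ((linear speed of dish_large above 0.35 m/s and contact force between the fingers and dish_large below 0.05 N) or (linear speed of dish_medium above 0.35 m/s and contact force between the fingers and dish_medium below 0.05 N) or (linear speed of dish_small above 0.35 m/s and contact force between the fingers and dish_small below 0.05 N)).
It fails at once if another pot or a prop is shifted more than 15 mm or tipped (distance of any of beaker, globe_jar, bud_vase, goblet, bottle_vase, prop0, prop1, prop2 from where it was at the start of the episode above 0.015 m or angle between any of beaker, globe_jar, bud_vase, goblet, bottle_vase, prop0, prop1, prop2's own z axis and vertical above 0.3 rad).
It also fails if it takes over 72 s, if anything falls off the work surface, if the arm or the gripper's body presses on something with over 40 N, if the wrist force passes 120 N, or if a joint passes its speed limit or range.

## Working session

There is one attempt and no reset: what is moved stays moved. The work goes in short steps, Python scripts to look and compute and a tool call to move; the robot and the scene stay as the last step left them, time stands still between calls to the robot, and variables do not carry over. Pictures are saved under pics/ and viewed, and the job is handed in when it is done.

Besides the shell and the picture viewer there is one more tool, called in YAML: its name, and indented under it one key for each argument. servo_tool: Moves the arm, as the interface text tells. Its arguments: {"type":"object","properties":{"plan":{"type":"array","items":{"type":"array"}},"grip":{"type":"number"},"squeeze":{"type":"number"}},"required":["plan"]}

```bash
ls; mkdir -p pics
python3 - <<'E'
from cell import arm
import cv2
s=arm.observe();print({k:(v if not hasattr(v,'tolist') else v.tolist()) for k,v in s.items()})
for n in("scene","top","wrist"):
    p=arm.get_image(n);cv2.imwrite(f"pics/a_{n}.png",p["frame"]);print(n,p["fx"],p["cx"],p["cy"],p["position"],p["rotation"])
E
```

```text
pics
{'clock': 0.0, 'joints': [1.0183766481675618, 0.43522242279784434, 0.024997340415670474, 1.5740954375652354, -0.011610205394359597, 1.1340284283246533, -0.07510594777179976], 'dq': [-0.0001251130638907484, -0.001818411426903521, -0.0017046548284885567, 0.0010797559327072647, -0.0006559281600749055, -8.805012355862095e-05, 0.0006291047925286878], 'joint_efforts': [-0.0004687715772888623, -66.78399324417114, 0.9854409098625183, -31.445975303649902, -0.060237846337258816, 0.04259737324900925, 0.00014857829228276387], 'position': [0.27146258239088494, -0.5623878936407342, 0.225946262383594], 'ee_rot': [1.971999992159005, 0.45271141331747833, -1.9730116775832904], 'force': [-0.7301689151231466, 0.9749833721774769, 0.2317149012650202], 'ft_torque': [0.03630014731428953, 0.006337982637206536, -0.0507351290411855], 'width': 0.9998577719562303}
scene 364.01641908102346 256.3378858739908 188.33655230629782 [0.95450023 0.25604252 0.68920595] [-1.42031708 -2.23587957  0.8282566 ]
top 411.10396878241636 260.71825134977337 193.23555223827137 [ 0.36763913 -0.00542156  1.09791101] [-2.15826896  2.20590788 -0.10777312]
wrist 297.3186396354542 261.51149143737894 188.76383517548066 [ 0.34076881 -0.5285448   0.38346968] [ 2.44709978 -1.53670417 -0.22509727]
```

View pics/a_scene.png

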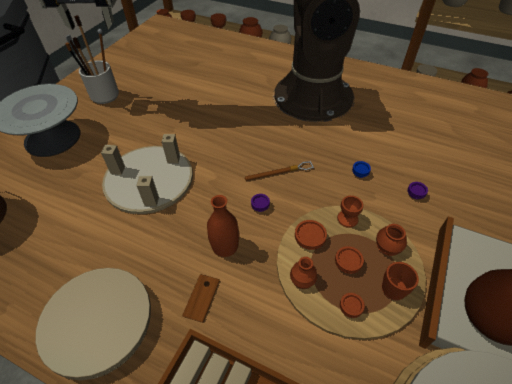

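View pics/a_top.png

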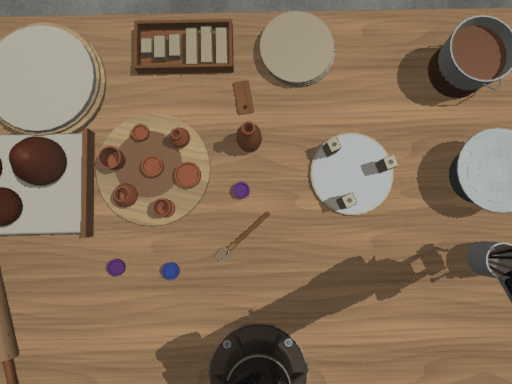

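View pics/a_wrist.png

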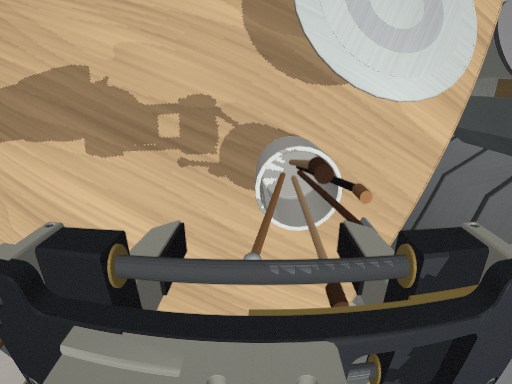

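```bash
cat > h.py <<'E'
from cell import arm
import cv2, numpy as np
from scipy.spatial.transform import Rotation as R
from scipy.optimize import minimize
def cam(p): return R.from_rotvec(p["rotation"]).as_matrix(), np.array(p["position"])
def proj(p,X,fish=False):
    M,t=cam(p); c=(np.asarray(X)-t)@M
    if fish:
        r=np.hypot(c[:,0],c[:,1]); th=np.arctan2(r,c[:,2]); s=th/np.maximum(r,1e-9)
        return np.c_[p["fx"]*c[:,0]*s+p["cx"],p["fy"]*c[:,1]*s+p["cy"]]
    return np.c_[p["fx"]*c[:,0]/c[:,2]+p["cx"],p["fy"]*c[:,1]/c[:,2]+p["cy"]]
def back(p,uv,z,fish=False):
    M,t=cam(p); a=(uv[0]-p["cx"])/p["fx"];b=(uv[1]-p["cy"])/p["fy"]
    if fish:
        th=np.hypot(a,b); k=np.sin(th)/max(th,1e-9); d=np.array([a*k,b*k,np.cos(th)])
    else: d=np.array([a,b,1])
    d=M@d; return t+d*(z-t[2])/d[2]
def ring(x,y,r,z,n=48):
    a=np.linspace(0,2*np.pi,n,endpoint=False); return np.c_[x+r*np.cos(a),y+r*np.sin(a),np.full(n,z)]
def fit(p,mask,rings,x0,fish=False):
    """rings: [(r,z)] ; silhouette hull matched to mask by soft area difference"""
    m=cv2.GaussianBlur(mask.astype(np.float32),(0,0),1.0)
    def f(v):
        pts=np.vstack([proj(p,ring(v[0],v[1],r,z),fish) for r,z in rings]).astype(np.float32)
        h=cv2.convexHull(pts)
        im=np.zeros(mask.shape,np.float32); cv2.fillConvexPoly(im,np.round(h*16).astype(np.int32),1,shift=4)
        im=cv2.GaussianBlur(im,(0,0),1.0)
        return float(((im-m)**2).sum())
    r=minimize(f,x0,method="Nelder-Mead",options=dict(initial_simplex=np.array([x0,[x0[0]+.01,x0[1]],[x0[0],x0[1]+.01]]),xatol=1e-4,fatol=1e-2))
    return r.x,r.fun
E
python3 - <<'E'
from h import *
D={"dish_large":.034,"dish_medium":.028,"dish_small":.022}
for n in("top","scene"):
    p=arm.get_image(n); 
    for q in list(D)+["shelf","bat","prop0","bottle_vase","beaker","globe_jar","bud_vase","goblet"]:
        o=arm.trace(p,q)
        for d in o[:4]:
            s=f"{n} {q} {d['score']:.2f} at {np.round(d['at'],1)} n={d['pixels'].sum()}"
            b=back(p,d['at'],.03)[:2]; s+=f" xy30 {b.round(3)}"
            if q in D:
                r=D[q]; v,e=fit(p,d['pixels'],[(r,.036),(r,.022),(r-.01,.017)],b); s+=f" fit {v.round(4)} e={e:.0f}"
            if q in("shelf","bat"):
                r={"shelf":.112,"bat":.152}[q]; v,e=fit(p,d['pixels'],[(r,.012),(r,0)],b); s+=f" fit {v.round(4)} e={e:.0f}"
            print(s)
E
```

```text
top dish_large 0.96 at [189.7 174.3] n=573 xy30 [0.515 0.166] fit [0.513  0.1719] e=3
top dish_medium 0.96 at [151.1 166.6] n=384 xy30 [0.537 0.266] fit [0.5378 0.2644] e=6
top dish_medium 0.73 at [332.7 143.7] n=222 xy30 [ 0.588 -0.212] fit [ 0.5804 -0.211 ] e=119
top dish_small 0.77 at [140.  128.3] n=236 xy30 [0.64  0.296] fit [0.6306 0.2968] e=8
top dish_small 0.71 at [168.8 272.3] n=255 xy30 [0.263 0.221] fit [0.2674 0.2182] e=5
top dish_small 0.64 at [113.3 268.7] n=269 xy30 [0.275 0.362] fit [0.2783 0.3582] e=4
top dish_small 0.51 at [238.3 189.6] n=224 xy30 [0.472 0.04 ] fit [0.4709 0.0325] e=5
top shelf 0.81 at [353.  173.1] n=4753 xy30 [ 0.509 -0.262] fit [ 0.5111 -0.2612] e=641
top bat 0.71 at [179.4 138.4] n=317 xy30 [0.61  0.192] fit [0.6916 0.1071] e=9420
top prop0 0.78 at [345.9 201.7] n=191 xy30 [ 0.434 -0.24 ]
top prop0 0.67 at [328.6 145.7] n=249 xy30 [ 0.583 -0.201]
top prop0 0.51 at [382.9 162.4] n=254 xy30 [ 0.536 -0.342]
top bottle_vase 0.95 at [247.4 135.8] n=611 xy30 [0.614 0.013]
top beaker 0.58 at [107.6 160. ] n=466 xy30 [0.557 0.38 ]
top globe_jar 0.56 at 
[... 998 characters left out ...]
62 0.2675] e=4543
scene prop0 0.93 at [110.7 158.5] n=492 xy30 [ 0.516 -0.37 ]
scene prop0 0.74 at [146.3 189.9] n=536 xy30 [ 0.564 -0.223]
scene prop0 0.60 at [170.2 150.4] n=388 xy30 [ 0.426 -0.248]
scene prop0 0.56 at [392.4 241.5] n=746 xy30 [0.461 0.335]
scene bottle_vase 0.80 at [219.7 229.7] n=1497 xy30 [ 0.589 -0.009]
scene beaker 0.97 at [400.  282.9] n=1084 xy30 [0.549 0.368]
scene globe_jar 0.93 at [392.5 243.6] n=766 xy30 [0.466 0.337]
scene bud_vase 0.80 at [304.8 279.3] n=653 xy30 [0.621 0.198]
scene bud_vase 0.71 at [312.1 231.9] n=725 xy30 [0.51  0.174]
scene bud_vase 0.39 at [403.4 280.1] n=1024 xy30 [0.541 0.373]
scene goblet 0.30 at [346.9 280. ] n=10650 xy30 [0.587 0.273]
```

Run:
```python
from h import *
f=cv2.imread("pics/a_top.png"); a=cv2.resize(f[105:235,85:220],None,fx=5,fy=5,interpolation=cv2.INTER_CUBIC)[:600]
cv2.imwrite("pics/a_batcrop.png",a)
```

```text
(no output)
```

View pics/a_batcrop.png

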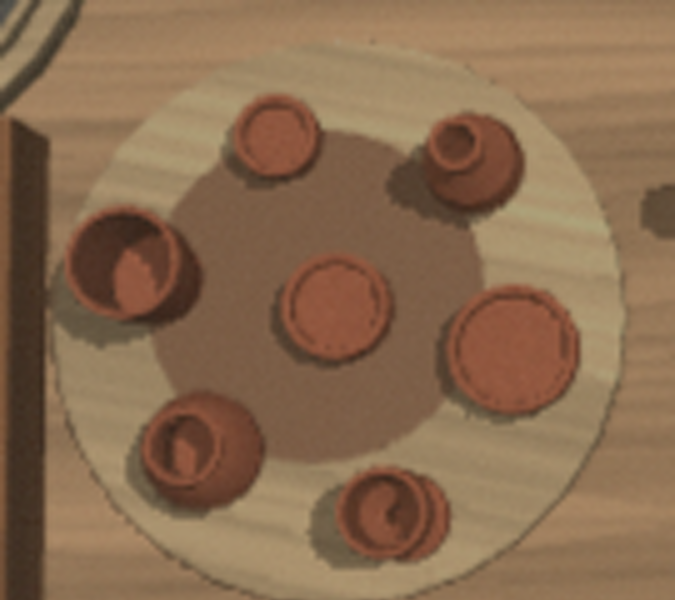

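Run:
```python
from h import *
s=arm.observe(); M=R.from_rotvec(s["ee_rot"]).as_matrix(); print(M.round(3))
f=cv2.imread("pics/a_top.png"); cv2.imwrite("pics/b_shelf.png",cv2.resize(f[125:225,300:405],None,fx=6,fy=6,interpolation=cv2.INTER_CUBIC))
f=cv2.imread("pics/a_scene.png"); cv2.imwrite("pics/b_shelf2.png",cv2.resize(f[125:220,95:205],None,fx=6,fy=6,interpolation=cv2.INTER_CUBIC))
```

```text
[[ 0.     0.435 -0.901]
 [-0.    -0.901 -0.435]
 [-1.     0.     0.   ]]
```

View pics/b_shelf.png

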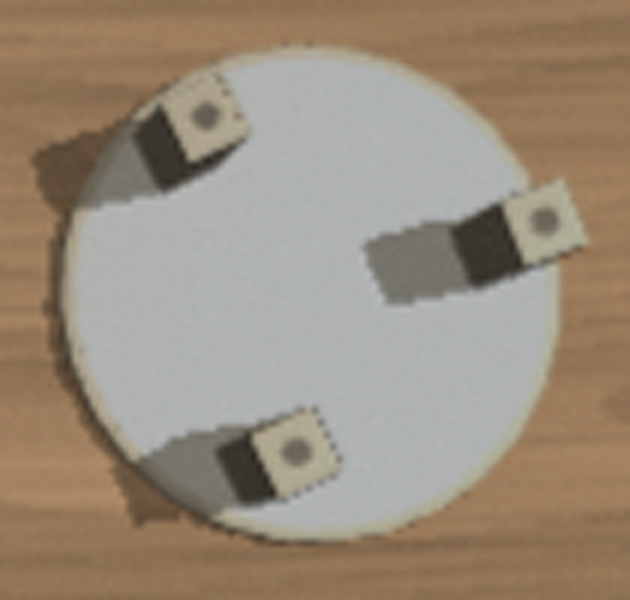

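View pics/b_shelf2.png

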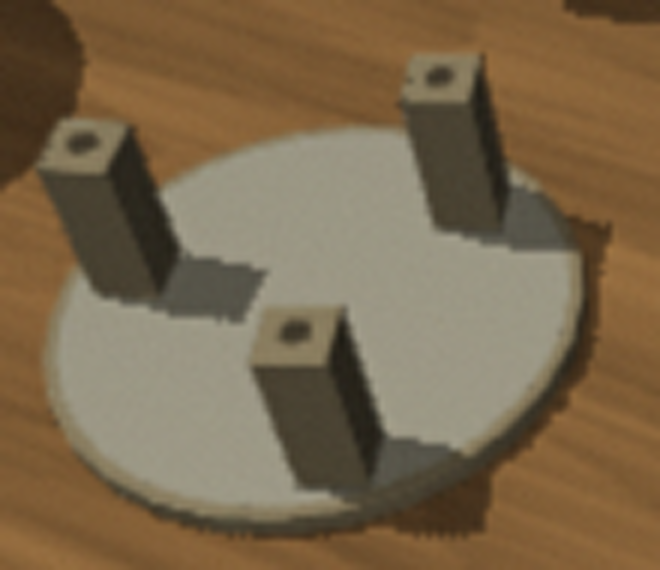

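Run:
```python
from h import *
def px(c,o): return ((c[0]+.5)/6-.5+o[0],(c[1]+.5)/6-.5+o[1])
P={n:arm.get_image(n) for n in("top","scene")}
for n,o,cs in(("top",(300,125),[(206,116),(545,220),(297,452)]),("scene",(95,125),[(82,142),(440,76),(296,331)])):
    q=np.array([back(P[n],px(c,o),.088)[:2] for c in cs]); print(n,q.round(4).tolist(),"ctr",q.mean(0).round(4), np.hypot(*(q-q.mean(0)).T).round(4),np.degrees(np.arctan2(*(q-q.mean(0)).T[::-1])).round(1))
D={"L":(.034,(.515,.1715)),"M":(.028,(.539,.2645)),"S":(.022,(.631,.296))}
for n,p in P.items():
    hsv=cv2.cvtColor(p["frame"],cv2.COLOR_BGR2HSV)
    red=((hsv[...,0]<12)|(hsv[...,0]>172))&(hsv[...,1]>120)&(hsv[...,2]>45)
    for k,(r,x0) in D.items():
        h=proj(p,np.vstack([ring(*x0,r,.036),ring(*x0,r,.012)])).astype(np.int32)
        roi=np.zeros(red.shape,np.uint8); cv2.fillConvexPoly(roi,cv2.convexHull(h),1); roi=cv2.dilate(roi,np.ones((5,5)))
        v,e=fit(p,red&(roi>0),[(r,.036),(r,.022),(r-.01,.017)],x0); print(n,k,v.round(4),round(e,1),(red&(roi>0)).sum())
    # shelf rim
    x0=(.512,-.261)
    h=cv2.convexHull(proj(p,np.vstack([ring(*x0,.112,.012),ring(*x0,.112,0)])).astype(np.int32))
    roi=np.zeros(red.shape,np.uint8); cv2.fillConvexPoly(roi,h,1); roi=cv2.dilate(roi,np.ones((9,9)))
    m=((hsv[...,1]<75)&(hsv[...,2]>110)&(roi>0)).astype(np.uint8)
    cv2.imwrite(f"pics/c_{n}.png",m*255)
    # rim refine: points on edge vs dark? least squares on hull of mask minus props
    for r,z in((.112,.012),):
        from scipy.optimize import least_squares
        sat=cv2.GaussianBlur(hsv[...,1].astype(np.float32),(0,0),.7)
        def edge(x):
            d=[];a=np.radians(np.arange(0,360,3)); 
            for t in a:
                rr=np.linspace(-.012,.012,49); X=np.c_[x[0]+(r+rr)*np.cos(t),x[1]+(r+rr)*np.sin(t),np.full(49,z)]
                u=proj(p,X).astype(np.float32); val=cv2.remap(sat,u[:,0].copy(),u[:,1].copy(),cv2.INTER_LINEAR).ravel()
                g=np.diff(val); i=g.argmax(); d.append(rr[i] if g[i]>3 else np.nan)
            return a,np.array(d)
        x=np.array(x0)
        for it in range(5):
            a,d=edge(x); ok=~np.isnan(d)
            A=np.c_[np.cos(a),np.sin(a),np.ones_like(a)][ok]
            s=least_squares(lambda v:A@v-d[ok],[0,0,0],loss="soft_l1",f_scale=.001).x; x=x+s[:2]
        print(n,"shelf",x.round(4),"dr",s[2].round(4),ok.sum(),"mad",np.median(abs(A@s-d[ok])).round(4))
```

```text
top [[0.5755, -0.2035], [0.5289, -0.3428], [0.4346, -0.2357]] ctr [ 0.513  -0.2607] [0.0847 0.0837 0.0823] [ 42.5 -79.1 162.3]
scene [[0.5293, -0.343], [0.4359, -0.2351], [0.5762, -0.2033]] ctr [ 0.5138 -0.2604] [0.084  0.082  0.0846] [-79.4 162.   42.5]
top L [0.5149 0.173 ] 11.0 543
top M [0.5395 0.2637] 3.5 394
top S [0.6289 0.2959] 8.2 235
top shelf [ 0.5109 -0.2614] dr -0.0011 118 mad 0.0005
scene L [0.5158 0.1723] 15.5 760
scene M [0.5405 0.2638] 3.2 649
scene S [0.6304 0.2959] 6.9 501
scene shelf [ 0.5163 -0.2586] dr 0.001 108 mad 0.0016
```

servo_tool:
  plan:
    - [[0,0,4],[0,0,0]]
    - [[0,0,8],[0,0,0]]
    - [[3,4,8],[0,0,-2]]
    - [[5,8,8],[0,0,-5]]
    - [[7,12,8],[0,0,-10]]
    - [[9,17,8],[0,0,-10]]
    - [[11,22,8],[0,0,-10]]
    - [[13,27,8],[0,0,-10]]
    - [[15,32,8],[0,0,-10]]
    - [[17,37,8],[0,0,-10]]
    - [[18,41,8],[0,0,-10]]
    - [[19,45,8],[0,0,-10]]
  grip: 1
  squeeze: 8

```text
clock: 2.65
position: [0.4617, -0.1124, 0.307]
ee_rot: [2.075, 0.287, -2.073]
force: [1.7, -0.4, 0.4]
width: 1.003
```

servo_tool:
  plan:
    - [[1,5,0],[0,0,0]]
    - [[2,10,0],[0,0,0]]
    - [[3,15,0],[0,0,0]]
    - [[4,20,-2],[0,0,0]]
    - [[5,24,-5],[0,0,0]]
    - [[5.4,28.5,-8],[0,0,0]]
    - [[5.4,28.5,-11],[0,0,0]]
    - [[5.4,28.5,-11],[0,0,0]]
    - [[5.4,28.5,-11],[0,0,0]]

```text
clock: 3.55
position: [0.5155, 0.1721, 0.197]
ee_rot: [2.073, 0.286, -2.074]
force: [0.5, 0.3, 1.3]
width: 0.997
```

Run:
```python
from h import *
s=arm.observe(); print(s["position"])
M=R.from_rotvec(s["ee_rot"]).as_matrix(); print(np.degrees(np.arctan2(M[1,1],M[0,1])))
p=arm.get_image("wrist"); f=p["frame"].copy(); cv2.imwrite("pics/d_w.png",f)
for o in arm.trace(p,"dish_large")[:3]:
    v,e=fit(p,o["pixels"],[(.034,.036),(.034,.022),(.024,.017)],np.array([.5155,.1725]),True); print(o["score"],o["at"],v.round(4),round(e),o["pixels"].sum())
for r in (.034,.0285):
    cv2.polylines(f,[np.round(proj(p,ring(.5155,.1725,r,.036),True)).astype(int)],True,(0,255,0),1)
cv2.imwrite("pics/d_w2.png",f)
```

```text
[0.51553004 0.17207505 0.1969936 ]
-74.22541669396186
0.94 [263.9, 171.7] [0.5156 0.1732] 27 2936
0.54 [491.5, 214.2] [-0.1467  0.2998] 1284 1379
```

View pics/d_w2.png

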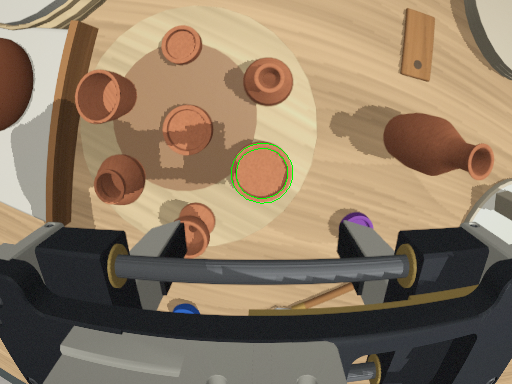

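servo_tool:
  plan:
    - [[0,0.1,-5],[0,0,0]]
    - [[0,0.1,-10],[0,0,0]]
    - [[0,0.1,-13.5],[0,0,0]]
    - [[0,0.1,-15.5],[0,0,0]]
    - [[0,0.1,-16.7],[0,0,0]]
    - [[0,0.1,-17.2],[0,0,0]]
    - [[0,0.1,-17.2],[0,0,0]]
    - [[0,0.1,-17.2],[0,0,0]]

```text
clock: 4.45
position: [0.5179, 0.1728, 0.0281]
ee_rot: [2.081, 0.285, -2.07]
force: [-0.8, -0.5, -0.6]
width: 0.999
```

Run:
```python
from h import *
p=arm.get_image("scene");cv2.imwrite("pics/e_s.png",cv2.resize(p["frame"][150:350,230:480],None,fx=3,fy=3))
p=arm.get_image("wrist");cv2.imwrite("pics/e_w.png",p["frame"])
s=arm.observe();print(s["position"],s["force"])
```

```text
[0.51772667 0.17293323 0.02791143] [0.15301966 0.74233715 0.71814974]
```

View pics/e_s.png

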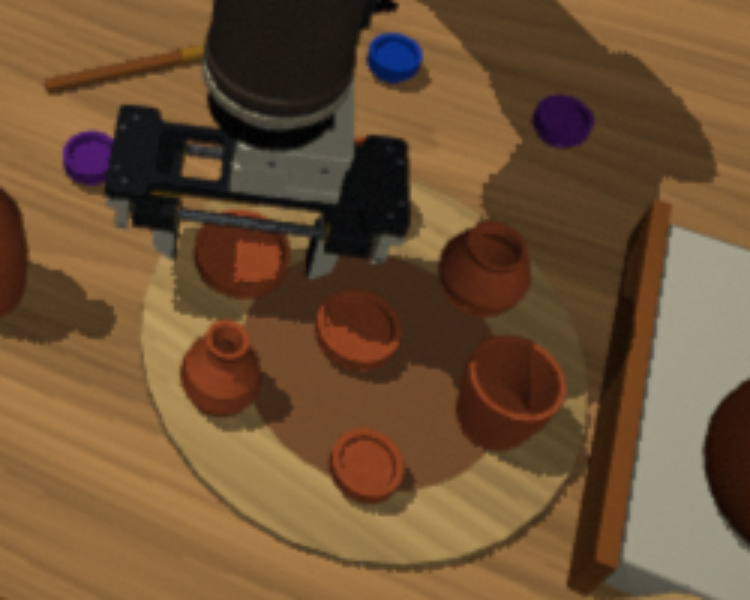

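View pics/e_w.png

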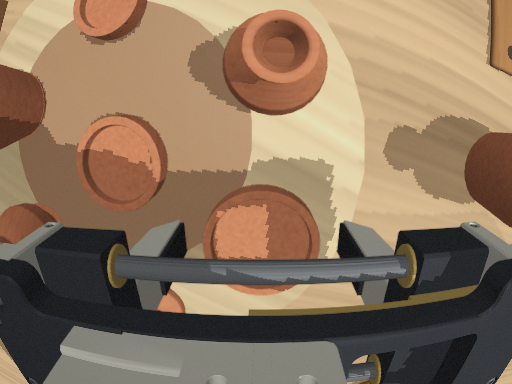

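servo_tool:
  plan:
    - [[-0.2,0,-0.3],[0,0,0]]
    - [[-0.2,0,-0.3],[0,0,0]]
    - [[-0.2,0,-0.3],[0,0,0]]

```text
clock: 4.85
position: [0.5157, 0.173, 0.0251]
ee_rot: [2.081, 0.285, -2.07]
force: [0.3, 0.2, 0.9]
width: 1.003
```

Run:
```python
from h import *
s=arm.observe();print(s["position"],s["force"],s["joints"]);print(R.from_rotvec(s["ee_rot"]).as_matrix().round(4))
```

```text
[0.51565544 0.17296707 0.02505571] [0.2653525  0.19026989 0.93196217] [-0.17979784  0.58200325 -0.33516665  1.95378945  0.30670669  0.64959741
 -2.00658234]
[[ 5.300e-03  2.699e-01 -9.629e-01]
 [ 6.000e-04 -9.629e-01 -2.699e-01]
 [-1.000e+00  9.000e-04 -5.200e-03]]
```

servo_tool:
  plan:
    - [[0,0,0],[0,0,0]]
    - [[0,0,0],[0,0,0]]
    - [[0,0,0],[0,0,0]]
    - [[0,0,0],[0,0,0]]
    - [[0,0,0],[0,0,0]]
    - [[0,0,0],[0,0,0]]
    - [[0,0,0],[0,0,0]]
    - [[0,0,0],[0,0,0]]
    - [[0,0,0],[0,0,0]]
    - [[0,0,0],[0,0,0]]
  grip: 0
  squeeze: 6

```text
clock: 5.85
position: [0.5156, 0.173, 0.025]
ee_rot: [2.081, 0.285, -2.07]
force: [-0.2, -0.0, -0.5]
width: 0.737
```

servo_tool:
  plan:
    - [[0,0,0],[0,0,0]]
    - [[0,0,0.3],[0,0,0]]
    - [[0,0,1],[0,0,0]]
    - [[0,0,2],[0,0,0]]
    - [[0,0,4],[0,0,0]]
    - [[0,0,7],[0,0,0]]
    - [[0,0,11],[0,0,0]]
    - [[0,0,15],[0,0,0]]
    - [[0,0,19],[0,0,0]]
    - [[0,0,22],[0,0,0]]
    - [[0,0,22],[0,0,0]]
  squeeze: 10

```text
clock: 6.95
position: [0.5176, 0.1743, 0.2506]
ee_rot: [2.09, 0.287, -2.062]
force: [1.2, 0.5, -0.4]
width: 0.732
```

Run:
```python
from h import *
p=arm.get_image("scene");cv2.imwrite("pics/f_s.png",cv2.resize(p["frame"][50:300,200:500],None,fx=2,fy=2))
p=arm.get_image("wrist");cv2.imwrite("pics/f_w.png",p["frame"])
s=arm.observe();print(s["position"],s["force"],s["width"]*92)
```

```text
[0.51570867 0.17298403 0.24603609] [-1.12707003  0.47992811 -1.14209213] 67.13043019292607
```

View pics/f_s.png

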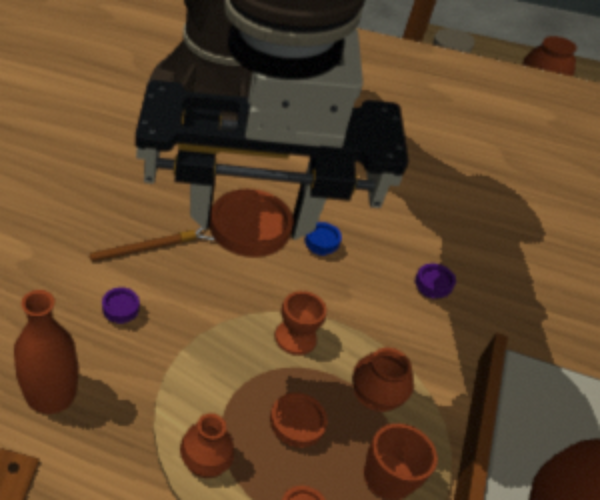

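View pics/f_w.png

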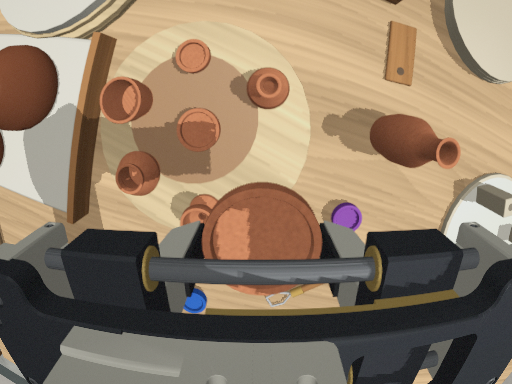

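servo_tool:
  plan:
    - [[0,-2,0],[0,0,0]]
    - [[0,-6,0],[0,0,0]]
    - [[0,-10,0],[0,0,0]]
    - [[0,-14,0],[0,0,0]]
    - [[0,-18,0],[0,0,0]]
    - [[0,-22,0],[0,0,0]]
    - [[0,-26,0],[0,0,0]]
    - [[0,-30,0],[0,0,0]]
    - [[0,-34,0],[0,0,0]]
    - [[-0.1,-38,0],[0,0,0]]
    - [[-0.3,-41,0],[0,0,0]]
    - [[-0.3,-43.4,0],[0,0,0]]

```text
clock: 8.25
position: [0.511, -0.2632, 0.2443]
ee_rot: [2.081, 0.284, -2.073]
force: [0.3, 1.1, -0.2]
width: 0.736
```

servo_tool:
  plan:
    - [[0,0,-2],[0,0,0]]
    - [[0,0,-5],[0,0,0]]
    - [[0,0,-8],[0,0,0]]
    - [[0,0,-8],[0,0,0]]
    - [[0,0,-8],[0,0,0]]

```text
clock: 8.75
position: [0.5103, -0.2628, 0.1637]
ee_rot: [2.079, 0.286, -2.075]
force: [0.5, 0.0, -0.4]
width: 0.737
```

Run:
```python
from h import *
p=arm.get_image("top");cv2.imwrite("pics/g_t.png",cv2.resize(p["frame"][100:250,270:430],None,fx=4,fy=4))
p=arm.get_image("scene");cv2.imwrite("pics/g_s.png",cv2.resize(p["frame"][50:250,60:260],None,fx=3,fy=3))
p=arm.get_image("wrist");f=p["frame"]
s=arm.observe();print(s["position"],s["force"],s["width"]*92,R.from_rotvec(s["ee_rot"]).as_matrix().round(4).tolist())
x,y,z=s["position"]
for r in (.034,.0285):
    cv2.polylines(f,[np.round(proj(p,ring(x,y,r,z+.011),True)).astype(int)],True,(0,255,0),1)
cv2.polylines(f,[np.round(proj(p,ring(.5125,-.2608,.112,.012,90),True)).astype(int)],True,(255,0,0),1)
cv2.imwrite("pics/g_w.png",f)
```

```text
[ 0.51185965 -0.26340802  0.1658083 ] [ 0.2649533  -0.6345515  -0.63379608] 67.48244106200201 [[0.0059, 0.268, -0.9634], [0.0008, -0.9634, -0.268], [-1.0, 0.0008, -0.0058]]
```

View pics/g_w.png

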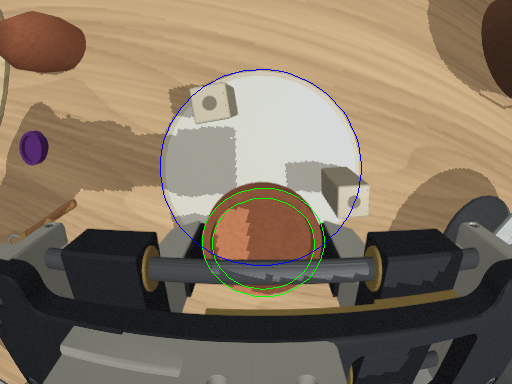

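View pics/g_s.png

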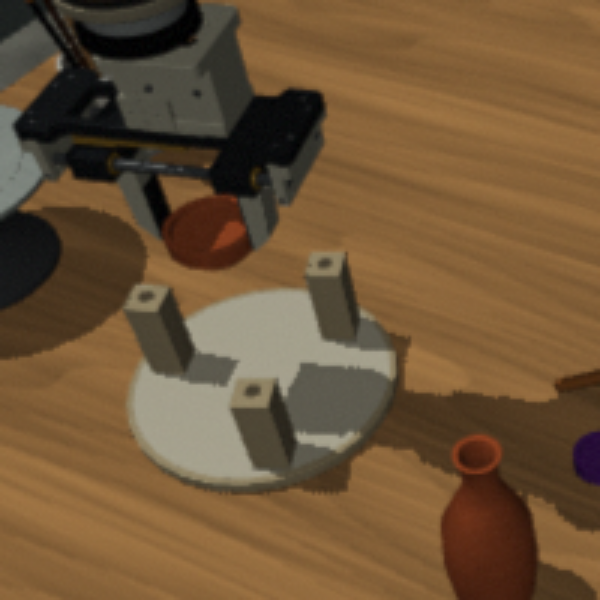

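```bash
cat >> h.py <<'E'
def heldfit(p,q,r):
    s=arm.observe(); T=np.array(s["position"]); M=R.from_rotvec(s["ee_rot"]).as_matrix(); yj=M[:,1]
    o=arm.trace(p,q); o=max(o,key=lambda d:d["pixels"].sum() if d["score"]>.3 and abs(d["at"][0]-262)<60 else 0); m=o["pixels"].astype(np.float32)
    m[255:]=0; g=cv2.GaussianBlur(m,(0,0),1.)
    def sil(v):
        base=np.vstack([ring(0,0,r,.024),ring(0,0,r,.010),ring(0,0,r-.01,.005),ring(0,0,r-.01,0)])
        X=R.from_rotvec(yj*v[2]).apply(base-[0,0,.017])+[v[0],v[1],v[3]+.017]
        im=np.zeros(m.shape,np.float32); cv2.fillConvexPoly(im,np.round(cv2.convexHull(proj(p,X,True).astype(np.float32))*16).astype(np.int32),1,shift=4); im[255:]=0
        return im
    def f(v): return float(((cv2.GaussianBlur(sil(v),(0,0),1.)-g)**2).sum())
    x0=np.array([T[0],T[1],0,T[2]-.013]); S=np.vstack([x0]+[x0+d for d in np.diag([.004,.004,.1,.003])])
    b=minimize(f,x0,method="Nelder-Mead",options=dict(initial_simplex=S,maxiter=600))
    print(q,o["score"],o["at"],"dxy",(b.x[:2]-T[:2]).round(4),"tilt",b.x[2].round(3),"tcp-bottom",(T[2]-b.x[3]).round(4),"err",round(b.fun),"x0err",round(f(x0)))
    return b.x
E
python3 - <<'E'
from h import *
p=arm.get_image("wrist"); heldfit(p,"dish_large",.034); print(arm.observe()["position"])
E
```

```text
dish_large 0.64 [262.8, 229.2] dxy [-0.0013  0.0004] tilt 0.091 tcp-bottom 0.0159 err 14 x0err 104
[ 0.51173688 -0.26343618  0.16567671]
```

servo_tool:
  plan:
    - [[0.1,0.2,-2],[0,0,0]]
    - [[0.1,0.2,-5],[0,0,0]]
    - [[0.1,0.2,-8],[0,0,0]]
    - [[0.1,0.2,-10.5],[0,0,0]]
    - [[0.1,0.2,-12],[0,0,0]]
    - [[0.1,0.2,-13],[0,0,0]]
    - [[0.1,0.2,-13.2],[0,0,0]]
    - [[0.1,0.2,-13.2],[0,0,0]]
    - [[0.1,0.2,-13.2],[0,0,0]]

```text
clock: 9.9
position: [0.5135, -0.2617, 0.0347]
ee_rot: [2.084, 0.282, -2.068]
force: [-0.0, 1.2, -2.3]
width: 0.734
```

Run:
```python
from h import *
p=arm.get_image("scene");cv2.imwrite("pics/h_s.png",cv2.resize(p["frame"][90:230,70:250],None,fx=4,fy=4))
p=arm.get_image("wrist");cv2.imwrite("pics/h_w.png",p["frame"])
s=arm.observe();print(s["position"],s["force"],s["width"]*92)
```

```text
[ 0.51336263 -0.2617327   0.03464039] [ 0.40389607 -0.08682309 -0.85726354] 67.56207735587529
```

View pics/h_s.png

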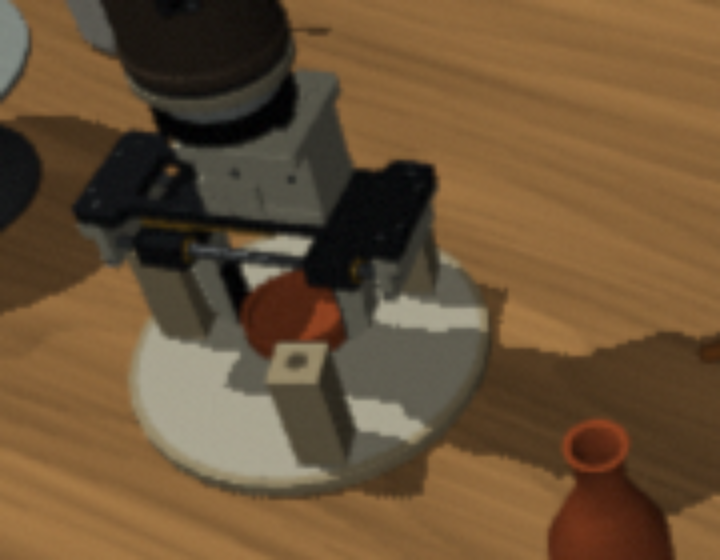

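View pics/h_w.png

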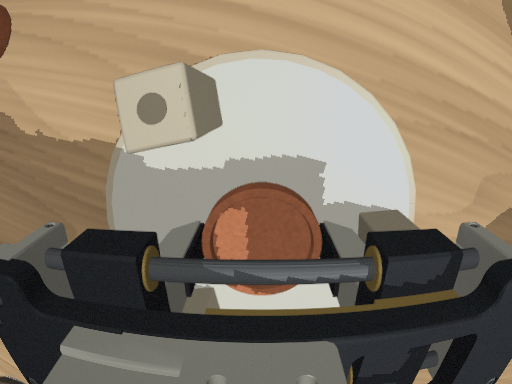

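servo_tool:
  plan:
    - [[0,0,-0.2],[0,0,0]]
    - [[0,0,-0.4],[0,0,0]]
    - [[0,0,-0.6],[0,0,0]]
    - [[0,0,-0.6],[0,0,0]]
    - [[0,0,-0.6],[0,0,0]]

```text
clock: 10.5
position: [0.5132, -0.2617, 0.0285]
ee_rot: [2.083, 0.282, -2.069]
force: [-0.6, -0.4, -0.6]
width: 0.736
```

servo_tool:
  plan:
    - [[0,0,-0.1],[0,0,0]]
    - [[0,0,-0.15],[0,0,0]]
    - [[0,0,-0.15],[0,0,0]]

```text
clock: 10.8
position: [0.5132, -0.2617, 0.0269]
ee_rot: [2.083, 0.282, -2.069]
force: [-0.5, -0.0, -0.6]
width: 0.731
```

servo_tool:
  plan:
    - [[0,0,-0.1],[0,0,0]]
    - [[0,0,-0.1],[0,0,0]]
    - [[0,0,-0.1],[0,0,0]]

```text
clock: 11.1
position: [0.5132, -0.2616, 0.0259]
ee_rot: [2.083, 0.282, -2.069]
force: [-0.4, 0.9, -1.0]
width: 0.735
```

Run:
```python
from h import *
p=arm.get_image("wrist");heldfit(p,"dish_large",.034);cv2.imwrite("pics/i_w.png",p["frame"])
s=arm.observe();print(s["position"],s["force"],s["width"]*92)
```

```text
dish_large 0.62 [264.1, 230.6] dxy [-0.0013  0.0003] tilt 0.092 tcp-bottom 0.0162 err 13 x0err 99
[ 0.51319734 -0.26163607  0.02589404] [-0.20611712 -0.58923789 -0.56601025] 67.47150648324147
```

servo_tool:
  plan:
    - [[0,0,-0.05],[0,0,0]]
    - [[0,0,-0.08],[0,0,0]]
    - [[0,0,-0.08],[0,0,0]]

```text
clock: 11.5
position: [0.5132, -0.2616, 0.0251]
ee_rot: [2.083, 0.282, -2.069]
force: [0.4, -0.0, -0.0]
width: 0.734
```

servo_tool:
  plan:
    - [[0,0,-0.04],[0,0,0]]
    - [[0,0,-0.06],[0,0,0]]
    - [[0,0,-0.06],[0,0,0]]

```text
clock: 11.8
position: [0.5133, -0.2617, 0.0249]
ee_rot: [2.083, 0.282, -2.069]
force: [-2.0, -0.4, 5.5]
width: 0.732
```

servo_tool:
  plan:
    - [[0,0,0.02],[0,0,0]]
    - [[0,0,0.02],[0,0,0]]
    - [[0,0,0.02],[0,0,0]]
    - [[0,0,0.02],[0,0,0]]
    - [[0,0,0.02],[0,0,0]]
    - [[0,0,0.02],[0,0,0]]
  grip: 0.85

```text
clock: 12.4
position: [0.5132, -0.2617, 0.0251]
ee_rot: [2.083, 0.282, -2.069]
force: [0.1, 1.2, 0.4]
width: 0.852
```

servo_tool:
  plan:
    - [[0,0,0.5],[0,0,0]]
    - [[0,0,2],[0,0,0]]
    - [[0,0,5],[0,0,0]]
    - [[0,0,9],[0,0,0]]
    - [[0,0,14],[0,0,0]]
    - [[0,0,18],[0,0,0]]
    - [[0,0,20],[0,0,0]]

```text
clock: 13.1
position: [0.5146, -0.2621, 0.2297]
ee_rot: [2.087, 0.279, -2.062]
force: [0.6, 0.1, -0.1]
width: 0.848
```

servo_tool:
  plan:
    - [[0,4,2],[0,0,0]]
    - [[0,9,2],[0,0,0]]
    - [[0,14,2],[0,0,0]]
    - [[0.5,19,2],[0,0,0]]
    - [[1,24,2],[0,0,0]]
    - [[1.5,29,2],[0,0,0]]
    - [[2,34,2],[0,0,0]]
    - [[2.5,39,2],[0,0,0]]
    - [[2.7,44,2],[0,0,0]]
    - [[2.7,48,1],[0,0,0]]
    - [[2.7,52,0],[0,0,0]]
    - [[2.7,52.5,0],[0,0,0]]

```text
clock: 14.3
position: [0.5391, 0.2688, 0.2287]
ee_rot: [2.082, 0.289, -2.062]
force: [-0.4, 0.4, -0.3]
width: 0.851
```

Run:
```python
from h import *
s=arm.observe();print(s["clock"],s["position"],s["force"],R.from_rotvec(s["ee_rot"]).as_matrix().round(4).tolist())
for n in("top","scene"):
    p=arm.get_image(n); hsv=cv2.cvtColor(p["frame"],cv2.COLOR_BGR2HSV)
    red=((hsv[...,0]<12)|(hsv[...,0]>172))&(hsv[...,1]>120)&(hsv[...,2]>45)
    x0=(.512,-.261); r=.034
    h=proj(p,np.vstack([ring(*x0,r,.036),ring(*x0,r,.012)])).astype(np.int32)
    roi=np.zeros(red.shape,np.uint8); cv2.fillConvexPoly(roi,cv2.convexHull(h),1); roi=cv2.dilate(roi,np.ones((9,9)))
    print(n,fit(p,red&(roi>0),[(r,.036),(r,.022),(r-.01,.017)],np.array(x0)))
    for o in arm.trace(p,"dish_large")[:2]: 
        print(n,o["score"],o["at"],fit(p,o["pixels"],[(r,.036),(r,.022),(r-.01,.017)],np.array(x0)))
    c=p["frame"][110:230,290:410] if n=="top" else p["frame"][120:220,90:210]
    cv2.imwrite(f"pics/j_{n}.png",cv2.resize(c,None,fx=4,fy=4))
p=arm.get_image("wrist");cv2.imwrite("pics/j_w.png",p["frame"])
for o in arm.trace(p,"dish_medium")[:3]:
    v,e=fit(p,o["pixels"],[(.028,.036),(.028,.022),(.019,.017)],np.array([.540,.2637]),True); print(o["score"],o["at"],v.round(4),round(e),o["pixels"].sum())
```

```text
14.3 [0.539102   0.26884842 0.22867998] [-0.4043013   0.38572146 -0.33352336] [[0.0097, 0.2747, -0.9615], [0.0003, -0.9615, -0.2748], [-1.0, 0.0024, -0.0094]]
top (array([ 0.51260113, -0.26346587]), np.float64(27.727680206298828))
top 0.92 [353.6, 171.7] (array([ 0.51253914, -0.26247607]), np.float64(13.653616905212402))
scene (array([ 0.50924033, -0.26637834]), np.float64(97.58464050292969))
scene 0.93 [146.9, 169.0] (array([ 0.51193774, -0.26610498]), np.float64(101.23052978515625))
0.97 [256.5, 167.3] [0.5404 0.2655] 8 1711
```

View pics/j_top.png

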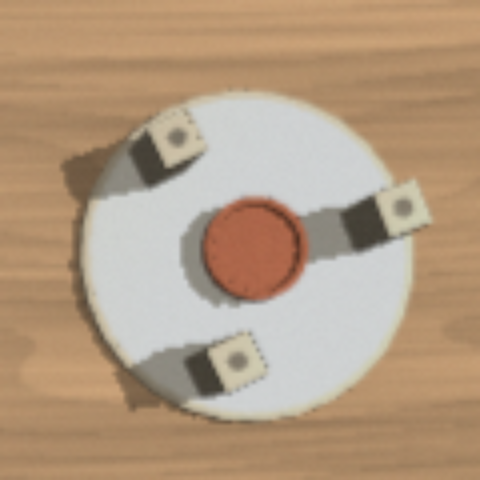

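View pics/j_w.png

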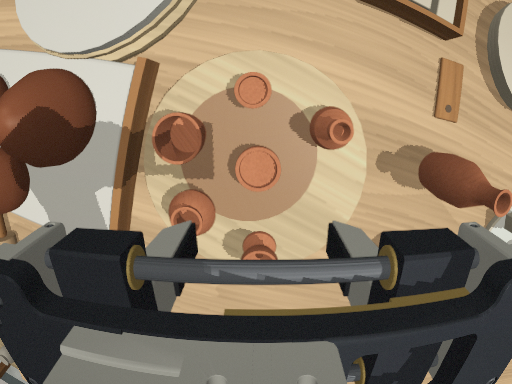

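servo_tool:
  plan:
    - [[0.1,-0.4,-4],[0,0.5,0]]
    - [[0.1,-0.4,-8],[0,0.5,0]]
    - [[0.1,-0.4,-12],[0,0.5,0]]
    - [[0.1,-0.4,-15],[0,0.5,0]]
    - [[0.1,-0.4,-15],[0,0.5,0]]
    - [[0.1,-0.4,-15],[0,0.5,0]]

```text
clock: 15.2
position: [0.5439, 0.2562, 0.081]
ee_rot: [2.081, 0.275, -2.073]
force: [-0.4, -0.2, 1.6]
width: 0.852
```

Run:
```python
from h import *
s=arm.observe();print(s["clock"],s["position"],s["force"],R.from_rotvec(s["ee_rot"]).as_matrix().round(4).tolist())
p=arm.get_image("wrist");f=p["frame"]
for o in arm.trace(p,"dish_medium")[:3]:
    v,e=fit(p,o["pixels"],[(.028,.036),(.028,.022),(.019,.017)],np.array([.540,.2637]),True); print(o["score"],o["at"],v.round(4),round(e),o["pixels"].sum())
for r in (.028,.0225): cv2.polylines(f,[np.round(proj(p,ring(.5402,.2642,r,.036),True)).astype(int)],True,(0,255,0),1)
cv2.imwrite("pics/k_w.png",f)
```

```text
15.2 [0.5438622  0.25617562 0.08097321] [-0.42189324 -0.1625856   1.6230921 ] [[0.0044, 0.264, -0.9645], [-0.0032, -0.9645, -0.264], [-1.0, 0.0042, -0.0034]]
0.72 [250.2, 210.0] [0.5403 0.2654] 53 4453
```

View pics/k_w.png

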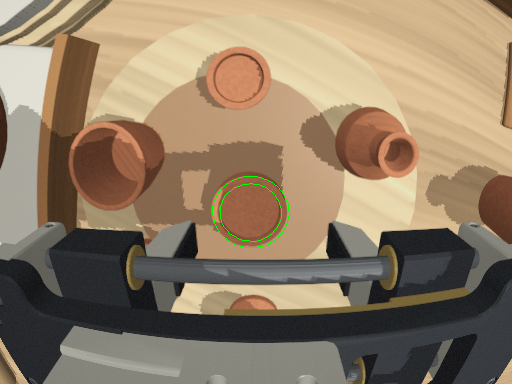

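servo_tool:
  plan:
    - [[-0.4,0.8,0],[0,0,0]]
    - [[-0.4,0.8,0],[0,0,0]]
    - [[-0.4,0.8,0],[0,0,0]]

```text
clock: 15.6
position: [0.5409, 0.2662, 0.0834]
ee_rot: [2.086, 0.279, -2.068]
force: [0.1, 0.2, 0.3]
width: 0.849
```

Run:
```python
from h import *
for i in range(3):
    p=arm.get_image("wrist");s=arm.observe();print(s["clock"],s["position"],np.abs(s["dq"]).max())
for o in arm.trace(p,"dish_medium")[:3]:
    v,e=fit(p,o["pixels"],[(.028,.036),(.028,.022),(.019,.017)],np.array([.540,.2637]),True); print(o["score"],o["at"],v.round(4),round(e),o["pixels"].sum())
```

```text
15.65 [0.54087368 0.26568952 0.08305996] 0.008500867871173354
15.7 [0.54083267 0.26536131 0.08278035] 0.004370210028072049
15.75 [0.54083753 0.26520992 0.08258642] 0.003356913067019826
0.9 [261.4, 209.4] [0.5403 0.2654] 39 4437
0.51 [265.3, 302.9] [0.1706 0.312 ] 451 508
```

servo_tool:
  plan:
    - [[0,0,-2],[0,0,0]]
    - [[0,0,-4],[0,0,0]]
    - [[0,0,-5.2],[0,0,0]]
    - [[0,0,-5.8],[0,0,0]]
    - [[0,0,-5.8],[0,0,0]]
    - [[0,0,-5.8],[0,0,0]]

```text
clock: 16.4
position: [0.5411, 0.2654, 0.025]
ee_rot: [2.085, 0.277, -2.069]
force: [-0.3, 0.1, -0.1]
width: 0.851
```

servo_tool:
  plan:
    - [[-0.1,-0.05,0],[0,0,0]]
    - [[-0.1,-0.05,0],[0,0,0]]
    - [[-0.1,-0.05,0],[0,0,0]]
    - [[-0.1,-0.05,0],[0,0,0]]
    - [[-0.1,-0.05,0],[0,0,0]]
    - [[-0.1,-0.05,0],[0,0,0]]
    - [[-0.1,-0.05,0],[0,0,0]]
    - [[-0.1,-0.05,0],[0,0,0]]
    - [[-0.1,-0.05,0],[0,0,0]]
    - [[-0.1,-0.05,0],[0,0,0]]
  grip: 0
  squeeze: 6

```text
clock: 17.4
position: [0.5404, 0.265, 0.0254]
ee_rot: [2.086, 0.277, -2.069]
force: [-1.2, -0.7, 5.1]
width: 0.605
```

servo_tool:
  plan:
    - [[0,0,0],[0,0,0]]
    - [[0,0,0.3],[0,0,0]]
    - [[0,0,1],[0,0,0]]
    - [[0,0,2],[0,0,0]]
    - [[0,0,4],[0,0,0]]
    - [[0,0,7],[0,0,0]]
    - [[0,0,11],[0,0,0]]
    - [[0,0,15],[0,0,0]]
    - [[0,0,18],[0,0,0]]
    - [[0,0,20],[0,0,0]]
    - [[0,0,20],[0,0,0]]
  squeeze: 9

```text
clock: 18.5
position: [0.5417, 0.2662, 0.2294]
ee_rot: [2.093, 0.28, -2.064]
force: [0.8, 0.8, -0.7]
width: 0.605
```

Run:
```python
from h import *
for i in range(3):
    p=arm.get_image("wrist");s=arm.observe();print(s["clock"],s["position"],s["width"]*92)
heldfit(p,"dish_medium",.028); cv2.imwrite("pics/l_w.png",p["frame"])
```

```text
18.55 [0.5409084  0.26548943 0.22717821] 55.29707532571441
18.6 [0.54025766 0.26490091 0.22558932] 55.31518296182634
18.65 [0.53984993 0.26460398 0.22460741] 55.66880875277027
dish_medium 0.69 [258.6, 230.0] dxy [-0.0012  0.0006] tilt 0.088 tcp-bottom 0.0165 err 4 x0err 87
```

View pics/l_w.png

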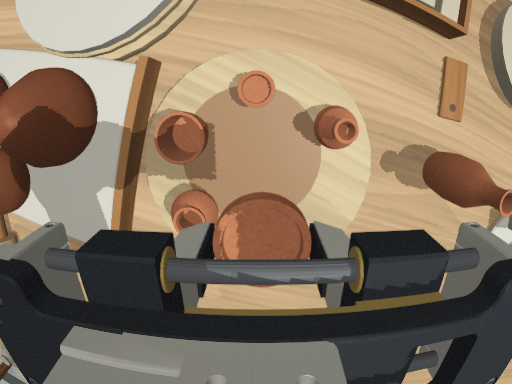

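servo_tool:
  plan:
    - [[0,-2,0],[0,0,0]]
    - [[0,-6,0],[0,0,0]]
    - [[-1,-11,0],[0,0,0]]
    - [[-2,-16,0],[0,0,0]]
    - [[-3,-21,0],[0,0,0]]
    - [[-4,-26,0],[0,0,0]]
    - [[-5,-31,0],[0,0,0]]
    - [[-6,-36,0],[0,0,0]]
    - [[-7,-41,0],[0,0,0]]
    - [[-8,-45,0],[0,0,0]]
    - [[-9,-49,0],[0,0,0]]
    - [[-9.5,-51.5,0],[0,0,0]]

```text
clock: 19.9
position: [0.4423, -0.254, 0.2228]
ee_rot: [2.083, 0.273, -2.076]
force: [0.5, 0.5, -0.0]
width: 0.604
```

servo_tool:
  plan:
    - [[0,0,0],[0,0,0]]
    - [[0,0,0],[0,0,0]]
    - [[0,0,0],[0,0,0]]

```text
clock: 20.2
position: [0.4424, -0.2524, 0.2222]
ee_rot: [2.082, 0.276, -2.076]
force: [0.2, -0.0, -1.2]
width: 0.605
```

Run:
```python
from h import *
for i in range(3):
    p=arm.get_image("wrist");s=arm.observe();print(s["clock"],s["position"],s["width"]*92)
print(R.from_rotvec(s["ee_rot"]).as_matrix().round(4).tolist())
f=p["frame"].copy()
for o in arm.trace(p,"dish_large")[:3]:
    v,e=fit(p,o["pixels"],[(.034,.036),(.034,.022),(.024,.017)],np.array([.5132,-.2617]),True); print(o["score"],o["at"],v.round(4),round(e),o["pixels"].sum())
for r in (.034,.0285): cv2.polylines(f,[np.round(proj(p,ring(.5132,-.2617,r,.036),True)).astype(int)],True,(0,255,0),1)
heldfit(p,"dish_medium",.028); cv2.imwrite("pics/m_w.png",f)
```

```text
20.25 [ 0.44264897 -0.25218993  0.22239086] 55.1892730361729
20.3 [ 0.44275275 -0.25231824  0.22261133] 55.29352950310325
20.35 [ 0.44277832 -0.25251438  0.22273231] 55.48866372662583
[[0.0039, 0.263, -0.9648], [-0.0018, -0.9648, -0.263], [-1.0, 0.0027, -0.0033]]
0.76 [286.4, 114.3] [ 0.5127 -0.2606] 20 2671
0.17 [249.0, 44.6] [ 0.6024 -0.7423] 1085 1156
dish_medium 0.92 [261.3, 230.9] dxy [-0.0005  0.001 ] tilt 0.075 tcp-bottom 0.0142 err 12 x0err 111
```

View pics/m_w.png

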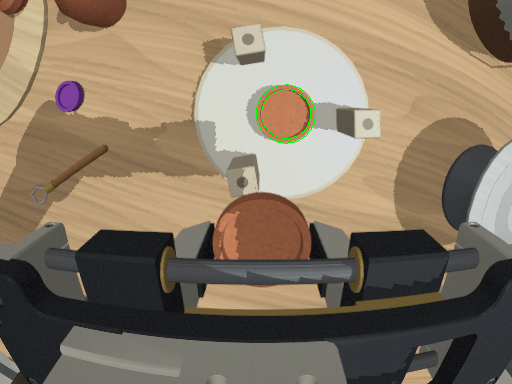

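servo_tool:
  plan:
    - [[2,-0.3,0],[0,0.2,0]]
    - [[5,-0.7,-1],[0,0.2,0]]
    - [[7,-0.9,-4],[0,0.2,0]]
    - [[7,-0.9,-7],[0,0.2,0]]
    - [[7,-0.9,-10],[0,0.2,0]]
    - [[7,-0.9,-12],[0,0.2,0]]
    - [[7,-0.9,-12],[0,0.2,0]]
    - [[7,-0.9,-12],[0,0.2,0]]
    - [[7,-0.9,-12],[0,0.2,0]]

```text
clock: 21.35
position: [0.5138, -0.2622, 0.1044]
ee_rot: [2.081, 0.274, -2.076]
force: [0.2, -0.1, 0.2]
width: 0.605
```

Run:
```python
from h import *
for i in range(2):
    p=arm.get_image("wrist");s=arm.observe();print(s["clock"],s["position"],s["force"])
```

```text
21.4 [ 0.51370912 -0.26229004  0.10442952] [ 0.25526699 -0.27633959 -0.42812421]
21.45 [ 0.51358957 -0.26230116  0.10432633] [ 0.05333759 -1.04333619 -1.05560753]
```

servo_tool:
  plan:
    - [[0,0.1,-2],[0,0,0]]
    - [[0,0.1,-4],[0,0,0]]
    - [[0,0.1,-5],[0,0,0]]
    - [[0,0.1,-5.4],[0,0,0]]
    - [[0,0.1,-5.6],[0,0,0]]
    - [[0,0.1,-5.6],[0,0,0]]
    - [[0,0.1,-5.6],[0,0,0]]

```text
clock: 22.15
position: [0.5141, -0.2615, 0.0491]
ee_rot: [2.082, 0.273, -2.074]
force: [-0.1, 0.3, -0.5]
width: 0.599
```

Run:
```python
from h import *
for i in range(1):
    p=arm.get_image("wrist");s=arm.observe();print(s["clock"],s["position"],s["force"])
cv2.imwrite("pics/n_w.png",p["frame"])
p=arm.get_image("scene");cv2.imwrite("pics/n_s.png",cv2.resize(p["frame"][110:220,90:220],None,fx=5,fy=5))
```

```text
22.2 [ 0.51402492 -0.26149549  0.04900806] [ 0.28162744  0.14769755 -0.71997012]
```

View pics/n_s.png

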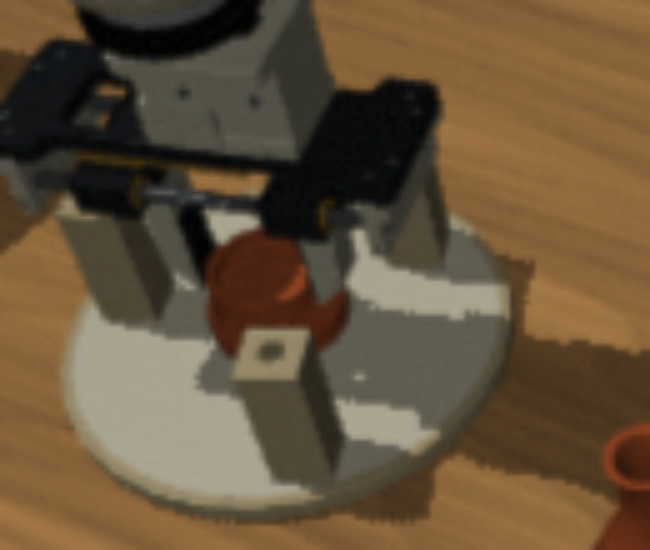

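View pics/n_w.png

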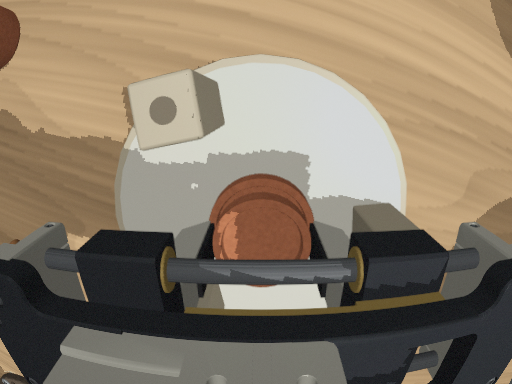

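Run:
```python
from h import *
p=arm.get_image("wrist");s=arm.observe();x,y,z=s["position"];print(s["position"])
f=p["frame"].copy(); f=cv2.resize(f[140:300,170:350],None,fx=4,fy=4,interpolation=cv2.INTER_CUBIC)
def dr(c,r,zz,col):
    u=(proj(p,ring(*c,r,zz,120),True)-[170,140]+.5)*4-.5; cv2.polylines(f,[np.round(u).astype(int)],True,col,1)
dr((.513,-.2612),.034,.036,(255,0,0)); dr((x,y),.028,z+.0106,(0,255,0))
cv2.imwrite("pics/o_w.png",f[:600])
```

```text
[ 0.51389681 -0.26142309  0.04883036]
```

View pics/o_w.png

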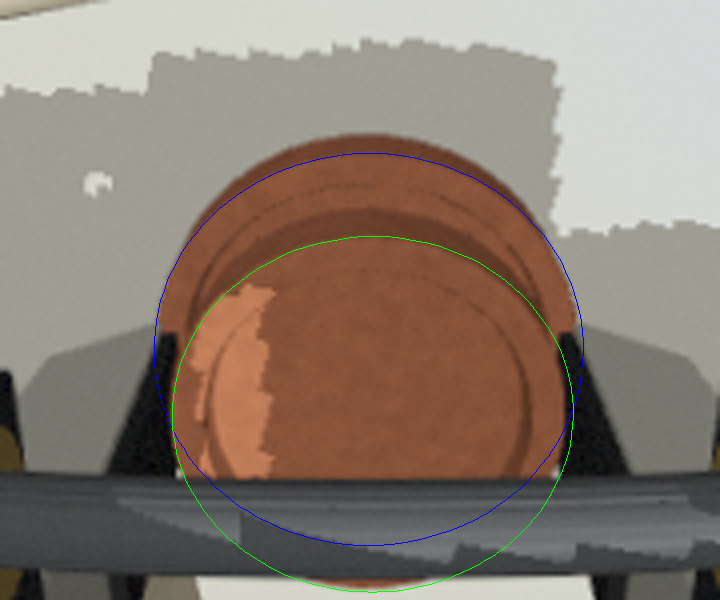

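servo_tool:
  plan:
    - [[-0.05,0,-0.2],[0,0,0]]
    - [[-0.05,0,-0.4],[0,0,0]]
    - [[-0.05,0,-0.4],[0,0,0]]
    - [[-0.05,0,-0.4],[0,0,0]]

```text
clock: 22.7
position: [0.5133, -0.2614, 0.0447]
ee_rot: [2.081, 0.273, -2.075]
force: [1.4, 0.5, -0.1]
width: 0.605
```

servo_tool:
  plan:
    - [[0,0,-0.05],[0,0,0]]
    - [[0,0,-0.08],[0,0,0]]
    - [[0,0,-0.08],[0,0,0]]

```text
clock: 23.0
position: [0.5133, -0.2614, 0.0439]
ee_rot: [2.081, 0.274, -2.075]
force: [-0.5, 0.5, -1.3]
width: 0.604
```

servo_tool:
  plan:
    - [[0,0,-0.04],[0,0,0]]
    - [[0,0,-0.06],[0,0,0]]
    - [[0,0,-0.06],[0,0,0]]

```text
clock: 23.3
position: [0.5133, -0.2614, 0.0434]
ee_rot: [2.081, 0.273, -2.075]
force: [0.1, -0.4, 1.1]
width: 0.602
```

servo_tool:
  plan:
    - [[0,0,-0.04],[0,0,0]]
    - [[0,0,-0.05],[0,0,0]]
    - [[0,0,-0.05],[0,0,0]]

```text
clock: 23.6
position: [0.5133, -0.2614, 0.0433]
ee_rot: [2.081, 0.273, -2.075]
force: [-3.2, 0.6, 6.1]
width: 0.603
```

Contact (6 N). Release, opening only a little.

servo_tool:
  plan:
    - [[0,0,0.02],[0,0,0]]
    - [[0,0,0.02],[0,0,0]]
    - [[0,0,0.02],[0,0,0]]
    - [[0,0,0.02],[0,0,0]]
    - [[0,0,0.02],[0,0,0]]
    - [[0,0,0.02],[0,0,0]]
  grip: 0.74

```text
clock: 24.2
position: [0.5133, -0.2614, 0.0434]
ee_rot: [2.081, 0.273, -2.075]
force: [-0.3, -0.6, 0.9]
width: 0.739
```

servo_tool:
  plan:
    - [[0,0,0.5],[0,0,0]]
    - [[0,0,2],[0,0,0]]
    - [[0,0,5],[0,0,0]]
    - [[0,0,9],[0,0,0]]
    - [[-1,0,13],[0,0,0]]
    - [[-4,0.5,17],[0,0,0]]
    - [[-7,1,18],[0,0,0]]
    - [[-7,1,18],[0,0,0]]
    - [[-7,1,18],[0,0,0]]
    - [[-7,1,18],[0,0,0]]
    - [[-7,1,18],[0,0,0]]

```text
clock: 25.3
position: [0.4438, -0.2512, 0.2227]
ee_rot: [2.08, 0.275, -2.076]
force: [-0.0, -0.6, 0.5]
width: 0.741
```

Run:
```python
from h import *
p=arm.get_image("wrist");s=arm.observe();print(s["clock"],s["position"],s["width"]*92)
for q,r,z in(("dish_large",.034,.036),("dish_medium",.028,.054)):
    for o in arm.trace(p,q)[:3]:
        v,e=fit(p,o["pixels"],[(r,z),(r,z-.014),(r-.01,z-.019)],np.array([.5132,-.2615]),True); print(q,o["score"],o["at"],v.round(4),round(e),o["pixels"].sum())
f=cv2.resize(p["frame"][50:200,190:390],None,fx=4,fy=4,interpolation=cv2.INTER_CUBIC)
def dr(c,r,zz,col):
    u=(proj(p,ring(*c,r,zz,120),True)-[190,50]+.5)*4-.5; cv2.polylines(f,[np.round(u).astype(int)],True,col,1)
dr((.513,-.2612),.034,.036,(255,0,0)); dr((.513,-.2612),.028,.054,(0,255,0))
cv2.imwrite("pics/q_w.png",f)
p=arm.get_image("top");g=cv2.resize(p["frame"][135:210,310:400],None,fx=6,fy=6,interpolation=cv2.INTER_CUBIC)
cv2.imwrite("pics/q_t.png",g)
```

```text
25.35 [ 0.44373143 -0.25118239  0.22263964] 68.04868768343047
dish_large 0.78 [269.6, 100.3] [ 0.513  -0.2605] 1970 607
dish_medium 0.65 [285.1, 116.2] [ 0.5129 -0.2599] 11 2055
```

View pics/q_w.png

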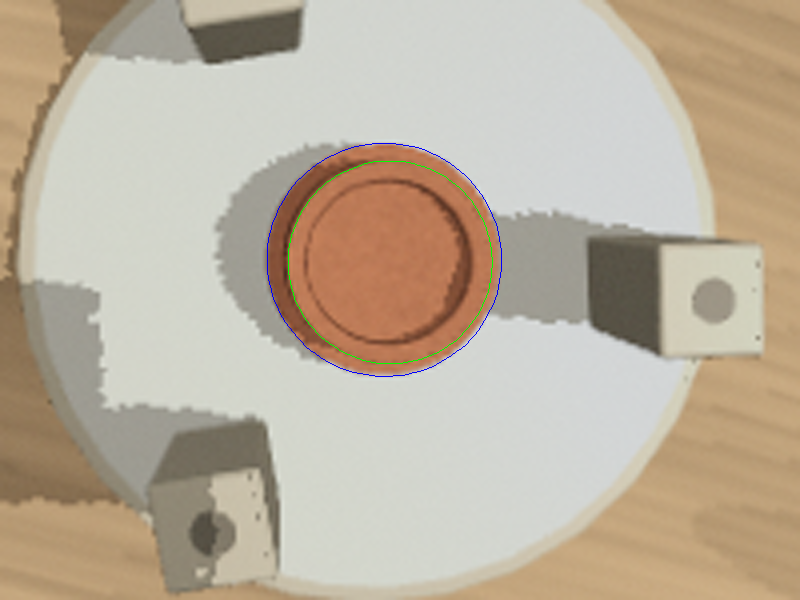

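View pics/q_t.png

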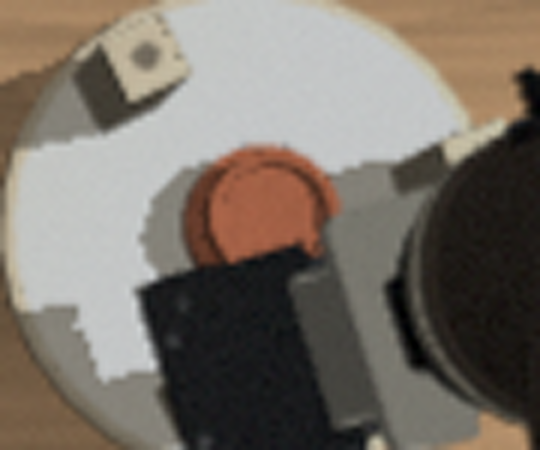

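servo_tool:
  plan:
    - [[1.5,4.5,2],[0,0,0]]
    - [[3,9,2],[0,0,0]]
    - [[4.5,13.5,2],[0,0,0]]
    - [[6,18,2],[0,0,0]]
    - [[7.5,22.5,2],[0,0,0]]
    - [[9,27,2],[0,0,0]]
    - [[10.5,31.5,2],[0,0,0]]
    - [[12,36,2],[0,0,0]]
    - [[13.5,40.5,2],[0,0,0]]
    - [[15,45,2],[0,0,0]]
    - [[16.5,49.5,0],[0,0,0]]
    - [[18.5,54,-2],[0,0,0]]

```text
clock: 26.7
position: [0.6273, 0.2873, 0.2043]
ee_rot: [2.081, 0.275, -2.075]
force: [0.4, 0.3, 0.5]
width: 0.744
```

servo_tool:
  plan:
    - [[0,0,-2],[0,0,0]]
    - [[0,0,-4],[0,0,0]]
    - [[0,0,-4],[0,0,0]]
    - [[0,0,-4],[0,0,0]]
    - [[0,0,-4],[0,0,0]]

```text
clock: 27.2
position: [0.6279, 0.2874, 0.1657]
ee_rot: [2.084, 0.276, -2.074]
force: [0.3, -0.1, 0.7]
width: 0.739
```

Run:
```python
from h import *
for i in range(2): p=arm.get_image("wrist");s=arm.observe();print(s["clock"],s["position"],s["width"]*92)
print(R.from_rotvec(s["ee_rot"]).as_matrix().round(4).tolist())
f=p["frame"].copy()
for o in arm.trace(p,"dish_small")[:3]:
    v,e=fit(p,o["pixels"],[(.022,.036),(.022,.022),(.015,.017)],np.array([.630,.296]),True); print(o["score"],o["at"],v.round(4),round(e),o["pixels"].sum())
for r in (.022,.0165): cv2.polylines(f,[np.round(proj(p,ring(.630,.296,r,.036),True)).astype(int)],True,(0,255,0),1)
cv2.imwrite("pics/r_w.png",f)
```

```text
27.25 [0.62802634 0.28739385 0.16583992] 68.00632792239011
27.3 [0.62794411 0.28738539 0.16577989] 68.1094426175124
[[0.0053, 0.2625, -0.9649], [-0.0012, -0.9649, -0.2625], [-1.0, 0.0026, -0.0048]]
0.91 [253.1, 175.9] [0.6309 0.2965] 40 1492
```

View pics/r_w.png

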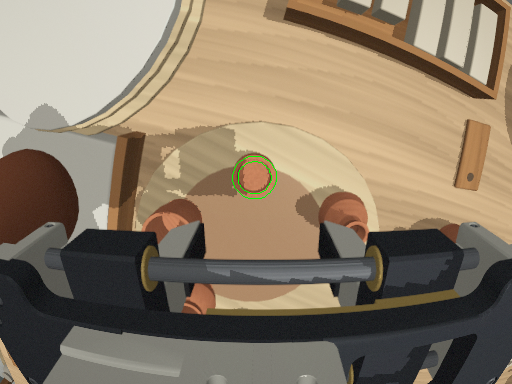

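servo_tool:
  plan:
    - [[0.25,0.85,-2],[0,0.2,0]]
    - [[0.25,0.85,-5],[0,0.2,0]]
    - [[0.25,0.85,-8],[0,0.2,0]]
    - [[0.25,0.85,-8.5],[0,0.2,0]]
    - [[0.25,0.85,-8.5],[0,0.2,0]]
    - [[0.25,0.85,-8.5],[0,0.2,0]]
    - [[0.25,0.85,-8.5],[0,0.2,0]]

```text
clock: 28.05
position: [0.6313, 0.2966, 0.0824]
ee_rot: [2.084, 0.277, -2.075]
force: [-0.3, 0.3, 0.2]
width: 0.74
```

Run:
```python
from h import *
for i in range(2): p=arm.get_image("wrist");s=arm.observe();print(s["clock"],s["position"],s["width"]*92)
f=p["frame"].copy()
for o in arm.trace(p,"dish_small")[:3]:
    v,e=fit(p,o["pixels"],[(.022,.036),(.022,.022),(.015,.017)],np.array([.630,.296]),True); print(o["score"],o["at"],v.round(4),round(e),o["pixels"].sum())
f=cv2.resize(f[120:270,160:360],None,fx=4,fy=4)
cv2.imwrite("pics/s_w.png",f)
```

```text
28.1 [0.63119777 0.29642891 0.08229854] 67.98281807203048
28.15 [0.63107304 0.29628629 0.08209445] 67.95601878860442
0.91 [262.0, 208.5] [0.6311 0.2972] 40 2798
```

View pics/s_w.png

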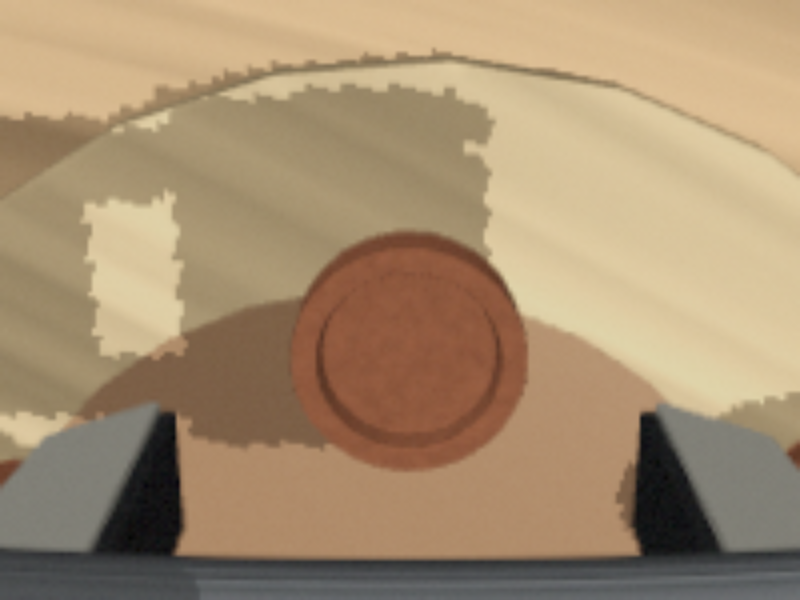

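Centred between the fingers, terracotta, on the bat. Descend and grip.

servo_tool:
  plan:
    - [[0,0,-2],[0,0,0]]
    - [[0,0,-4],[0,0,0]]
    - [[0,0,-5.2],[0,0,0]]
    - [[0,0,-5.7],[0,0,0]]
    - [[0,0,-5.7],[0,0,0]]
    - [[0,0,-5.7],[0,0,0]]
    - [[0,0,-5.7],[0,0,0]]

```text
clock: 28.9
position: [0.6315, 0.2966, 0.0258]
ee_rot: [2.084, 0.277, -2.075]
force: [0.2, 0.5, 0.8]
width: 0.743
```

servo_tool:
  plan:
    - [[0,0,0],[0,0,0]]
    - [[0,0,0],[0,0,0]]
    - [[0,0,0],[0,0,0]]
    - [[0,0,0],[0,0,0]]
    - [[0,0,0],[0,0,0]]
    - [[0,0,0],[0,0,0]]
    - [[0,0,0],[0,0,0]]
    - [[0,0,0],[0,0,0]]
    - [[0,0,0],[0,0,0]]
    - [[0,0,0],[0,0,0]]
  grip: 0
  squeeze: 6

```text
clock: 29.9
position: [0.6315, 0.2966, 0.026]
ee_rot: [2.084, 0.277, -2.074]
force: [-1.4, -0.6, 2.8]
width: 0.473
```

servo_tool:
  plan:
    - [[0,0,0],[0,0,0]]
    - [[0,0,0.3],[0,0,0]]
    - [[0,0,1],[0,0,0]]
    - [[0,0,2],[0,0,0]]
    - [[0,0,4],[0,0,0]]
    - [[0,0,7],[0,0,0]]
    - [[0,0,11],[0,0,0]]
    - [[0,0,15],[0,0,0]]
    - [[0,0,18],[0,0,0]]
    - [[0,0,20],[0,0,0]]
    - [[0,0,20],[0,0,0]]
  squeeze: 8

```text
clock: 31.0
position: [0.6329, 0.2978, 0.2308]
ee_rot: [2.092, 0.28, -2.069]
force: [1.1, 0.1, -0.1]
width: 0.476
```

servo_tool:
  plan:
    - [[-1.5,-4.5,0],[0,0,0]]
    - [[-3,-9,0],[0,0,0]]
    - [[-5,-13.5,0],[0,0,0]]
    - [[-7,-18,0],[0,0,0]]
    - [[-9,-22.5,0],[0,0,0]]
    - [[-11,-27,0],[0,0,0]]
    - [[-13,-31.5,0],[0,0,0]]
    - [[-15,-36,0],[0,0,0]]
    - [[-16,-40.5,0],[0,0,0]]
    - [[-17,-45,0],[0,0,0]]
    - [[-18,-49,0],[0,0,0]]
    - [[-18.5,-53,0],[0,0,0]]

```text
clock: 32.2
position: [0.4462, -0.2338, 0.2305]
ee_rot: [2.092, 0.28, -2.07]
force: [0.8, -0.7, -0.1]
width: 0.47
```

servo_tool:
  plan:
    - [[0,0,0],[0,0,0]]
    - [[0,0,0],[0,0,0]]
    - [[0,0,0],[0,0,0]]

```text
clock: 32.5
position: [0.4463, -0.2324, 0.2302]
ee_rot: [2.091, 0.282, -2.07]
force: [-0.3, 0.4, -0.5]
width: 0.468
```

Run:
```python
from h import *
for i in range(2): p=arm.get_image("wrist");s=arm.observe();print(s["clock"],s["position"],s["width"]*92)
print(R.from_rotvec(s["ee_rot"]).as_matrix().round(4).tolist())
f=p["frame"].copy()
for o in arm.trace(p,"dish_medium")[:3]:
    v,e=fit(p,o["pixels"],[(.028,.054),(.028,.040),(.019,.035)],np.array([.5132,-.2617]),True); print(o["score"],o["at"],v.round(4),round(e),o["pixels"].sum())
for r,z in ((.034,.036),(.028,.054)): cv2.polylines(f,[np.round(proj(p,ring(.513,-.2612,r,z),True)).astype(int)],True,(0,255,0),1)
heldfit(p,"dish_small",.022); cv2.imwrite("pics/t_w.png",f)
```

```text
32.55 [ 0.44655814 -0.23216144  0.23034183] 43.534152473528884
32.6 [ 0.44664691 -0.23217841  0.23044284] 43.40338565956233
[[0.0099, 0.2643, -0.9644], [0.0043, -0.9645, -0.2642], [-0.9999, -0.0016, -0.0106]]
0.85 [299.5, 122.3] [ 0.5135 -0.2606] 13 1925
dish_small 0.9 [259.8, 235.8] dxy [-0.0023  0.0002] tilt 0.171 tcp-bottom 0.0186 err 7 x0err 104
```

View pics/t_w.png

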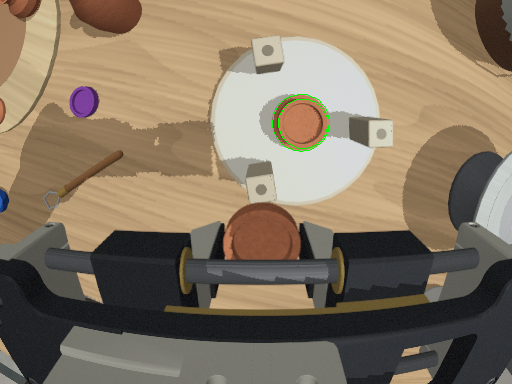

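servo_tool:
  plan:
    - [[2,-1,0],[-0.2,0.6,0]]
    - [[5,-2.2,-1],[-0.2,0.6,0]]
    - [[6.7,-2.9,-4],[-0.2,0.6,0]]
    - [[6.7,-2.9,-7],[-0.2,0.6,0]]
    - [[6.7,-2.9,-10],[-0.2,0.6,0]]
    - [[6.7,-2.9,-12],[-0.2,0.6,0]]
    - [[6.7,-2.9,-12],[-0.2,0.6,0]]
    - [[6.7,-2.9,-12],[-0.2,0.6,0]]
    - [[6.7,-2.9,-12],[-0.2,0.6,0]]
    - [[6.7,-2.9,-12],[-0.2,0.6,0]]

```text
clock: 33.7
position: [0.5145, -0.2618, 0.112]
ee_rot: [2.08, 0.279, -2.077]
force: [0.5, -0.2, -0.2]
width: 0.476
```

Run:
```python
from h import *
for i in range(2): p=arm.get_image("wrist");s=arm.observe();print(s["clock"],s["position"],s["force"])
print(R.from_rotvec(s["ee_rot"]).as_matrix().round(4).tolist())
```

```text
33.75 [ 0.51437882 -0.26179324  0.11179175] [-0.33253631  0.55346209 -0.5342846 ]
33.8 [ 0.51418844 -0.26175359  0.11156955] [0.9591972  0.10300581 0.08255467]
[[0.001, 0.2639, -0.9646], [-0.0002, -0.9646, -0.2639], [-1.0, 0.0004, -0.0009]]
```

servo_tool:
  plan:
    - [[0,0,-2],[0,0,0]]
    - [[0,0,-3.5],[0,0,0]]
    - [[0,0,-4.1],[0,0,0]]
    - [[0,0,-4.4],[0,0,0]]
    - [[0,0,-4.4],[0,0,0]]
    - [[0,0,-4.4],[0,0,0]]

```text
clock: 34.4
position: [0.5146, -0.262, 0.0682]
ee_rot: [2.08, 0.278, -2.076]
force: [-0.3, 0.4, -1.4]
width: 0.471
```

Run:
```python
from h import *
p=arm.get_image("wrist");s=arm.observe();x,y,z=s["position"];print(s["position"],s["force"])
f=p["frame"].copy(); f=cv2.resize(f[140:290,170:350],None,fx=4,fy=4,interpolation=cv2.INTER_CUBIC)
def dr(c,r,zz,col):
    u=(proj(p,ring(*c,r,zz,120),True)-[170,140]+.5)*4-.5; cv2.polylines(f,[np.round(u).astype(int)],True,col,1)
dr((.5133,-.2612),.028,.054,(255,0,0)); dr((x,y),.022,z+.010,(0,255,0))
cv2.imwrite("pics/u_w.png",f[:600])
```

```text
[ 0.51469291 -0.26197969  0.06829793] [ 0.14670183  0.04657829 -0.81439698]
```

View pics/u_w.png

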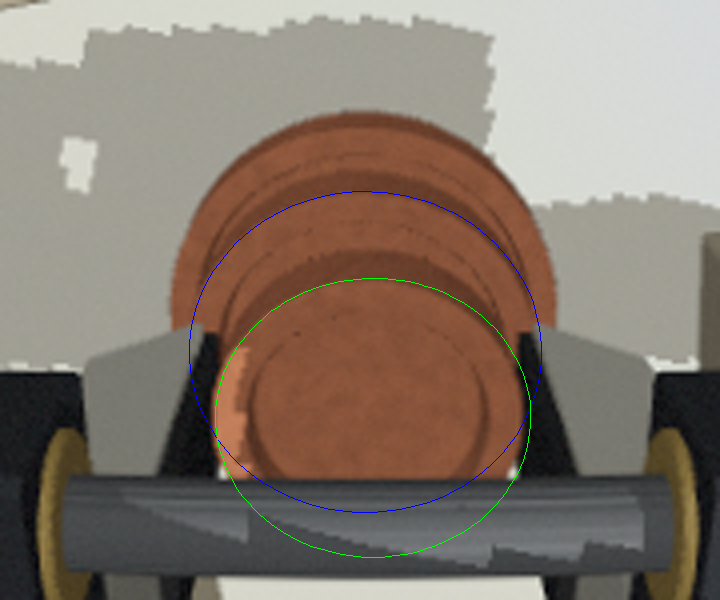

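servo_tool:
  plan:
    - [[-0.1,0.05,-0.2],[0,0,0]]
    - [[-0.1,0.05,-0.4],[0,0,0]]
    - [[-0.1,0.05,-0.5],[0,0,0]]
    - [[-0.1,0.05,-0.5],[0,0,0]]
    - [[-0.1,0.05,-0.5],[0,0,0]]

```text
clock: 34.95
position: [0.5137, -0.2615, 0.0633]
ee_rot: [2.08, 0.278, -2.076]
force: [-0.3, -0.1, -0.5]
width: 0.471
```

servo_tool:
  plan:
    - [[0,0,-0.05],[0,0,0]]
    - [[0,0,-0.08],[0,0,0]]
    - [[0,0,-0.08],[0,0,0]]

```text
clock: 35.25
position: [0.5136, -0.2615, 0.0624]
ee_rot: [2.08, 0.278, -2.076]
force: [0.5, 0.2, -0.4]
width: 0.471
```

servo_tool:
  plan:
    - [[0,0,-0.04],[0,0,0]]
    - [[0,0,-0.06],[0,0,0]]
    - [[0,0,-0.06],[0,0,0]]

```text
clock: 35.55
position: [0.5136, -0.2615, 0.0619]
ee_rot: [2.08, 0.278, -2.076]
force: [-0.9, -0.1, 2.0]
width: 0.47
```

servo_tool:
  plan:
    - [[0,0,-0.03],[0,0,0]]
    - [[0,0,-0.03],[0,0,0]]
    - [[0,0,-0.03],[0,0,0]]

```text
clock: 35.85
position: [0.5137, -0.2615, 0.0619]
ee_rot: [2.081, 0.278, -2.076]
force: [-0.8, 1.1, 5.6]
width: 0.468
```

servo_tool:
  plan:
    - [[0,0,0.02],[0,0,0]]
    - [[0,0,0.02],[0,0,0]]
    - [[0,0,0.02],[0,0,0]]
    - [[0,0,0.02],[0,0,0]]
    - [[0,0,0.02],[0,0,0]]
    - [[0,0,0.02],[0,0,0]]
  grip: 0.62

```text
clock: 36.45
position: [0.5137, -0.2615, 0.062]
ee_rot: [2.08, 0.278, -2.076]
force: [0.4, 0.0, -0.7]
width: 0.617
```

servo_tool:
  plan:
    - [[0,0,0.5],[0,0,0]]
    - [[0,0,2],[0,0,0]]
    - [[0,0,5],[0,0,0]]
    - [[0,0,9],[0,0,0]]
    - [[-1,0,13],[0,0,0]]
    - [[-4,0.5,16],[0,0,0]]
    - [[-7,1,16],[0,0,0]]
    - [[-7,1,16],[0,0,0]]
    - [[-7,1,16],[0,0,0]]
    - [[-7,1,16],[0,0,0]]
    - [[-7,1,16],[0,0,0]]

```text
clock: 37.55
position: [0.4444, -0.2514, 0.2216]
ee_rot: [2.08, 0.279, -2.076]
force: [0.2, 1.0, 0.4]
width: 0.619
```

Run:
```python
from h import *
p=arm.get_image("wrist");s=arm.observe();print(s["clock"],s["position"],s["force"],s["width"]*92)
for q,r,z in(("dish_medium",.028,.054),("dish_small",.022,.072)):
    for o in arm.trace(p,q)[:3]:
        v,e=fit(p,o["pixels"],[(r,z),(r,z-.014),(r-.01,z-.019)],np.array([.5132,-.2615]),True); print(q,o["score"],o["at"],v.round(4),round(e),o["pixels"].sum())
f=cv2.resize(p["frame"][50:200,190:390],None,fx=4,fy=4,interpolation=cv2.INTER_CUBIC)
def dr(c,r,zz,col):
    u=(proj(p,ring(*c,r,zz,120),True)-[190,50]+.5)*4-.5; cv2.polylines(f,[np.round(u).astype(int)],True,col,1)
dr((.513,-.2612),.034,.036,(255,0,0)); dr((.513,-.2612),.028,.054,(0,255,0)); dr((.513,-.2612),.022,.072,(255,255,0))
cv2.imwrite("pics/v_w.png",f)
p=arm.get_image("scene");cv2.imwrite("pics/v_s.png",cv2.resize(p["frame"],None,fx=1.5,fy=1.5))
```

```text
37.6 [ 0.44435315 -0.25131202  0.22152274] [0.76732847 0.57091899 0.36104176] 57.25821343299335
dish_medium 0.56 [271.4, 103.0] [ 0.513  -0.2604] 1308 695
dish_small 0.66 [70.9, 97.3] [ 0.5138 -0.2534] 2055 708
dish_small 0.2 [270.1, 102.7] [ 0.5172 -0.251 ] 1175 563
```

View pics/v_w.png

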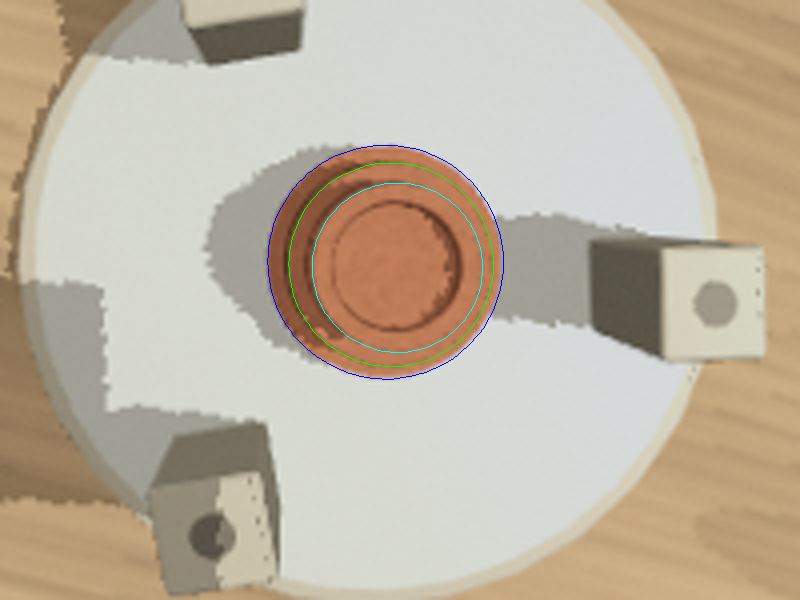

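View pics/v_s.png

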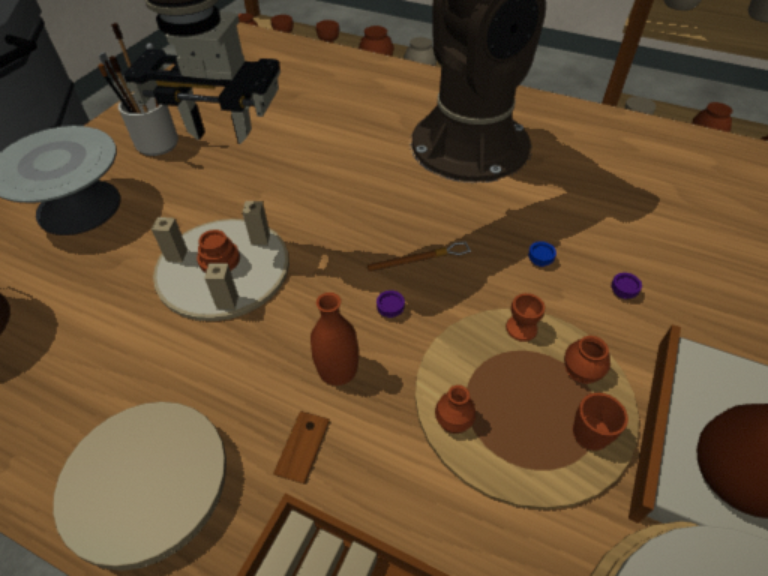

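Run:
```python
from cell import arm
print(arm.sign_off(), arm.observe()["clock"])
```

```text
the job is handed in; nothing more can be done
the job is handed in; nothing more can be done
```

I stacked the three dishes in the middle of the kiln shelf, largest, then middle, then smallest, and handed the job in at about 37.6 s. I gripped each one at 6–10 N. Each was lowered until light contact, about 5.5–6 N at the wrist, then let go.

**Last checks:**
- **Centring:** in the final wrist view, the expected rim outlines for all three dishes, drawn on one common centre, match the picture to about 1–2 mm.
- **Other pots:** in the final scene view, all five other pots and the three props are still standing. They appear where they were, but I compared this only by eye.
- **Gripper:** it was clear of everything when I handed in.

**Checks that failed or disagreed:**
- **Dish finder:** once the stack was complete, the trained network picked out the middle and smallest dishes poorly. For the final centring I relied on the rim outlines and the release positions (within about 1 mm of each other).
- **Tilt in the grip:** the fit to the held dishes suggested a slight tilt of 0.09–0.17 rad. I took it as a camera calibration offset, because each dish touched down within about 0.3 mm of the expected height. I did not run a separate tilt check after release.

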